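Turn a coat-hook plate over onto the drilling jig and hold it down

TASK

The back of the wooden coat-hook plate has been bored and its white front is next to be drilled at the pencil crosses: turn the plate over, fit the blind hole in its back over the locating pin of the drilling jig, with the plain end (the end far from the hole) up against the steel fence, and let it drop onto the sprung brass ejector. Then press the plate down against the spring until it is fully home and flat on its rests, and finish while still holding it down there, since the ejector lifts it again if you let go. Do not knock over the cup of red paint.

Things in the scene. Friction and masses are not known exactly. Their poses are not given: they have to be found in the camera images.
- plate_centre (a point): Centre (half-way up) of the loose coat-hook plate: flat beech block 56 mm wide (its x), 92 mm long (its y), 22 mm thick (its z), about 0.1 kg. Bare wood back with one round blind hole, white front with two pencil crosses. Starts flat on the bench, holed back and z axis up; turned over, z points down. Grip it across the 56 mm width. It stands stably on its 56 x 22 mm ends.
- plate_hole (a point): Mouth of the blind hole, on the back face of the plate, on its centre line, 24 mm from the plate's centre towards -y of the plate. Hole 14 mm across, 16 mm deep, small chamfer. Axes as the plate.
- plate_end (a point): Middle of the plain end face of the plate (far from the hole), 46 mm from the plate's centre towards +y of the plate, half-way through the thickness. This end goes against the fence.
- jig_seat (a point): Middle of the jig's seat, level with its four rest buttons, 33 mm above the bench. The plate when home has its back flat at this height, its centre over this point, its x axis along the jig's x, its y along the jig's -y, its z down. Jig axes: z up, y from the fence to the pin. The jig is fixed to the bench.
- jig_pin (a point): Tip of the steel locating pin of the jig, 24 mm from the seat's middle towards +y of the jig. Pin 12 mm across with a bullet nose (6 mm at the tip, the last 6 mm taper), its tip 14 mm above the rest buttons, 47 mm above the bench. Axes as the jig.
- jig_fence (a point): Middle of the inner face of the steel fence of the jig, 46.5 mm from the seat's middle towards -y of the jig, 44 mm above the bench. The fence is 90 mm long (jig x), 10 mm thick, its top 60 mm above the bench.
- ejector (a joint): Spring ejector, a brass button 24 mm across in the middle of the seat. 0 = up, top 5 mm above the rest buttons (38 mm above the bench); 0.005 m = pressed level with them (plate home). It pushes up with 3.2 N at 0 and 7.2 N at 0.005, so it carries the released plate with its hole 9 mm down over the pin. Press near the plate's middle to bring it down level.
- paint_cup: Loose white plastic cup of red paint, 69 mm across, 58 mm high, standing on the bench beyond the work. Origin at the centre of its underside, z up. Not to be knocked over.
- jig: The fixed jig, origin at the centre of its underside: ply base 120 x 176 x 12 mm (x, y, z); on it an aluminium nest 44 mm wide (x) and 84 mm long (y), narrower than the plate, so that fingers have 21 mm of free depth beside the seated plate down to the base. A blue vice, 0.16 m high, stands in front of it to the left: keep the arm clear.
Mind the look-alikes: they are no part of the job. What is shaped like the part that bears plate_centre but black is not meant.

How it is judged:
On the way, in this order (a step that is already met when the one before it is completed fails the run):
1. the plate is turned over, holed back down (angle between plate_centre's own z axis and vertical above 2.9 rad), for 0.2 s.
2. its hole has dropped over the locating pin (horizontal distance between plate_hole and jig_pin below 0.003 m and z of plate_hole in the frame of jig_pin below -0.005 m), for 0.2 s.
At the end, for the whole second after the job is handed in: The plate is back-down and level (within 3 degrees) on the jig, its hole over the pin (within 2.5 mm) and its plain end at the fence (end middle within 5 mm of the fence middle), its back within 1.3 mm of the rest buttons and the ejector pressed down at least 4 mm, still and held down by the robot (horizontal distance between plate_hole and jig_pin below 0.0025 m and horizontal distance between plate_end and jig_fence below 0.005 m and angle between plate_centre's own z axis and vertical above 3.09 rad and z of plate_hole in the frame of jig_seat below 0.0013 m and value of joint ejector between 0.004 and 0.0065 m and contact force between any of the fingers, the arm and plate above 2 N and linear speed of plate below 0.02 m/s); the arm keeps its last pose, push and grip.
It fails at once if the cup of red paint is knocked over (angle between paint_cup's own z axis and vertical above 0.5 rad).
It also fails if it takes over 58 s, if anything falls off the work surface, if the arm or the gripper's body presses on something with over 40 N, if the wrist force passes 120 N, or if a joint passes its speed limit or range.

ROBOT

A 7-joint arm with a two-finger parallel gripper is mounted at the origin on a cart in front of the work surface, level with it; the furniture and walls round the work are solid. World frame = base frame: x ahead of the robot, y to its left, z up, the work surface at z = 0. Lengths are in m, angles in rad, forces in N, time in s.
With the tool pointing down it reaches from about 0.425 to 0.925 m from the base axis. Payload 6.8 kg.
Tool frame: the origin (TCP) lies between the finger pads; the fingertips stand r.tip_extent ahead of it and the grasp point (between the pads) lies 5 mm behind it (r.tip_extent is the distance from the TCP to the fingertips, in m); y points along the fingers, x is the direction in which the jaws open and shut, and the axes are right-handed (so a half turn about y gives the same grasp; the last joint's range is limited). The gripper opens to 85 mm and grips with 20 to 120 N. Pads are 22 mm wide; open, the fingers measure 114 mm over their backs; the gripper's body (76 mm by 85 mm) begins 54 mm behind the grasp point. The pads swing forward as they close: fully open they stand 13 mm farther back than shut.
Start: joints at [1.151, 0.477, 0.022, 1.555, -0.011, 1.109, -0.083], TCP at [0.207, -0.642, 0.211] pointing down, gripper open.
Joint ranges: [-2.96, 2.96], [-0.34, 2.1], [-1.41, 1.46], [0.24, 2.44], [-1.37, 4.51], [0.17, 1.92], [-2.96, 2.96]. Speed limits (rad/s): [2.39, 2.39, 3.14, 3.14, 3.14, 3.14, 3.14].

INTERFACE

Orientations are given as a rotation vector (axis times angle).
In Python, from bench import r gives the robot as it stands.
- The arm moves only by the tool send_rows, never from a script. Its argument "plan" is a list of rows, each a list of 5 numbers: the shift along the tool's x, y, z in cm, then the turn about the tool's y in degrees, then the opening, from 0 (shut) to 1 (fully open). In form: [[dx, dy, dz, spin, grip], ...]. A call has 1 to 12 rows; each row shifts and turns the commanded pose from where the row before left it, along the tool's axes as they then stand; what a row does not reach is not made up. A row lasts 1/8 s, in which the tool goes at most 62.5 mm and 10.7 degrees, less where a joint would pass 70% of its speed; a pose out of reach is approached as far as the arm can. A call is refused whole if a number of a shift passes 6.25 or a number of a turn 10.7, either way. A call with a gripper value outside its range is refused whole. The fingers move at their own pace and stop on an object; "force" is the grip in N (left out, the last holds). Time passes only in rows, so rows that do not move let the fingers close. It gives the time, the measured TCP pose, the force and the opening at its end, in the units of the state.
- r.get_obs(): the state, without advancing time (a new reading comes with each control period).
- r.grab_frame(name): name is "side" or "top"; returns a dict with "image" (400x640x3 uint8, red, green, blue), "camera_matrix" (3x3 intrinsics, pixels), "cam_to_world" (4x4, takes a point from camera to world coordinates). Camera axes: x right, y down, z forward; pixel columns grow to the right and rows downward; lengths in m; the calibration is good to about 2 mm. A picture is of the moment at which its call begins. There is no depth.
- r.hand_in(): hands the job in, once; it reports no verdict.
Trained networks look in the newest picture that a camera, given by its name, has taken for a name from the list of things; names that differ only in an ending like _2 or _b are one class to them, and where a whole thing is asked for, a point or a joint stands for the part that bears it (a point fixed in the world has none). Each returns a list of dicts, best first, with "p" (0 to 1); they miss things now and then, are a little off and sometimes report something else, mostly with a low value. They report only what shows in the picture. A call takes as long as a camera call. They do not tell look-alikes from the thing itself.
- r.recognise(camera, target): "rect" ([left, top, right, bottom] in pixels, round what is visible of it).
The state is a dict: "clock": time; "joints": joint angles; "qvel": joint speeds; "tau": joint torques, N m; "tcp_pos": TCP position; "orientation": TCP orientation; "contact_force": force on the tool from outside, world axes, zero at the start; "moment": the same for the moment, N m; "grip_width": finger opening in m.
Only numpy, scipy, OpenCV 4.12 (cv2) and the standard library are available. Lean on these libraries where they do the work, as an engineer would, in place of code of your own. Each camera call takes 0.05 s, during which the arm holds its last target.

## Working session

There is one attempt and no reset: what is moved stays moved. The work goes in short steps, Python scripts to look and compute and a tool call to move; the robot and the scene stay as the last step left them, time stands still between calls to the robot, and variables do not carry over. Pictures are saved under pics/ and viewed, and the job is handed in when it is done.

Besides the shell and the picture viewer there is one more tool, called after "Emit:" as a command line: name --pt "numbers of a row" for each row, then --argument value for the rest. send_rows: Moves the arm, as the interface text tells. Its arguments: {"type":"object","properties":{"plan":{"type":"array","items":{"type":"array","items":{"type":"number"}}},"force":{"type":"number"}},"required":["plan"]}

```bash
ls; mkdir -p pics
python3 - <<'E'
from bench import r
import cv2,numpy as np
np.set_printoptions(precision=4,suppress=True)
for n in("side","top"):
    f=r.grab_frame(n); cv2.imwrite(f"pics/{n}0.png",f["image"][:,:,::-1])
    print(n,f["camera_matrix"],f["cam_to_world"])
    for t in("plate_centre","plate_hole","plate_end","jig_pin","jig_fence","ejector","paint_cup","jig","jig_seat"):
        try: print(t,[(np.round(d["rect"],1).tolist(),round(d["p"],2)) for d in r.recognise(n,t)])
        except Exception as e: print(t,e)
o=r.get_obs();print(o, r.tip_extent)
E
```

```text
pics
side [[412.8186   0.     315.2266]
 [  0.     412.8186 197.2692]
 [  0.       0.       1.    ]] [[-0.9984 -0.0498  0.0252  0.4679]
 [-0.0557  0.8602 -0.507   0.4097]
 [ 0.0035 -0.5076 -0.8616  1.2024]
 [ 0.      0.      0.      1.    ]]
plate_centre [([303.7, 187.6, 331.7, 202.3], 0.91), ([284.4, 302.0, 317.4, 322.0], 0.87), ([360.2, 116.9, 387.3, 136.2], 0.57)]
plate_hole [([358.4, 121.4, 389.0, 137.1], 0.79), ([284.4, 297.9, 320.5, 325.9], 0.79), ([304.5, 185.0, 329.1, 200.6], 0.6)]
plate_end [([302.1, 190.7, 332.3, 202.0], 0.86), ([359.9, 123.3, 387.6, 136.2], 0.84), ([282.1, 300.3, 320.4, 325.6], 0.7)]
jig_pin [([258.9, 219.6, 305.0, 272.8], 0.7)]
jig_fence [([261.7, 218.0, 307.9, 272.4], 0.78)]
ejector [([284.0, 237.8, 285.8, 242.5], 0.61), ([258.3, 215.7, 308.5, 277.4], 0.18)]
paint_cup [([259.3, 180.7, 280.8, 204.5], 0.83)]
jig [([261.8, 220.2, 305.8, 277.2], 0.8)]
jig_seat [([260.5, 221.5, 309.3, 275.2], 0.59)]
top [[379.4225   0.     321.8264]
 [  0.     379.4225 199.8437]
 [  0.       0.       1.    ]] [[ 0.0097 -0.9881  0.1536  0.3601]
 [-0.9999 -0.0108 -0.0068 -0.263
[... 469 characters left out ...]
ce [([234.4, 149.9, 301.8, 200.6], 0.64)]
ejector []
paint_cup [([315.1, 136.3, 341.9, 159.7], 0.67)]
jig [([230.8, 152.3, 299.8, 196.6], 0.63)]
jig_seat [([235.5, 152.7, 298.7, 199.7], 0.75)]
{'clock': 1.0, 'joints': array([ 1.1509,  0.477 ,  0.0224,  1.5554, -0.0115,  1.1093, -0.0831]), 'qvel': array([ 0.0005, -0.0005,  0.0016, -0.0001, -0.0015,  0.0003,  0.0008]), 'tau': array([  0.0005, -59.6334,   1.6069, -28.155 ,   0.0126,   0.0017,
        -0.    ]), 'tcp_pos': array([ 0.2071, -0.6425,  0.2108]), 'orientation': array([-1.3407,  0.9765, -0.9766]), 'contact_force': array([-0.3305, -0.0457, -0.3995]), 'moment': array([-0.0123,  0.0163,  0.0086]), 'grip_width': 0.08554636340383044} 0.014
```

View images.

View pics/side0.png

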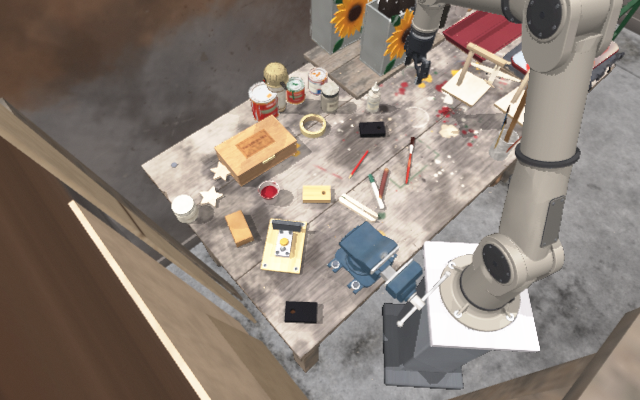

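View pics/top0.png

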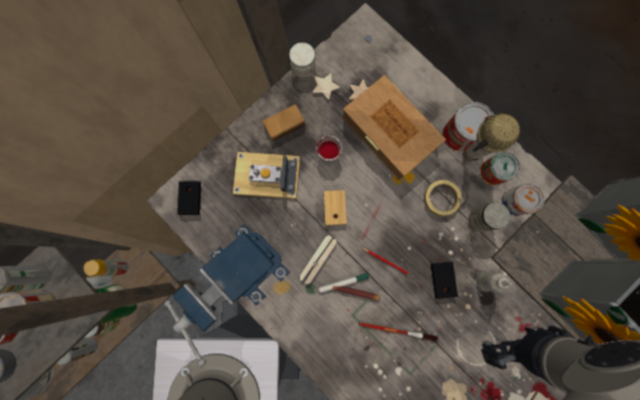

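Run:
```python
import cv2,numpy as np
s=cv2.imread("pics/side0.png");t=cv2.imread("pics/top0.png")
def c(i,x0,y0,x1,y1,k): return cv2.resize(i[y0:y1,x0:x1],None,fx=k,fy=k,interpolation=cv2.INTER_CUBIC)
a=c(s,245,100,405,220,5); cv2.imwrite("pics/s1.png",a)
cv2.imwrite("pics/s2.png",c(s,240,210,340,335,4))
cv2.imwrite("pics/t1.png",c(t,225,130,355,230,6))
a=c(t,420,250,470,310,8);b=c(t,160,160,220,220,8);b=b[:a.shape[0]];cv2.imwrite("pics/t2.png",np.hstack([a,b])[:, :800])
```

```text
(no output)
```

View pics/s1.png

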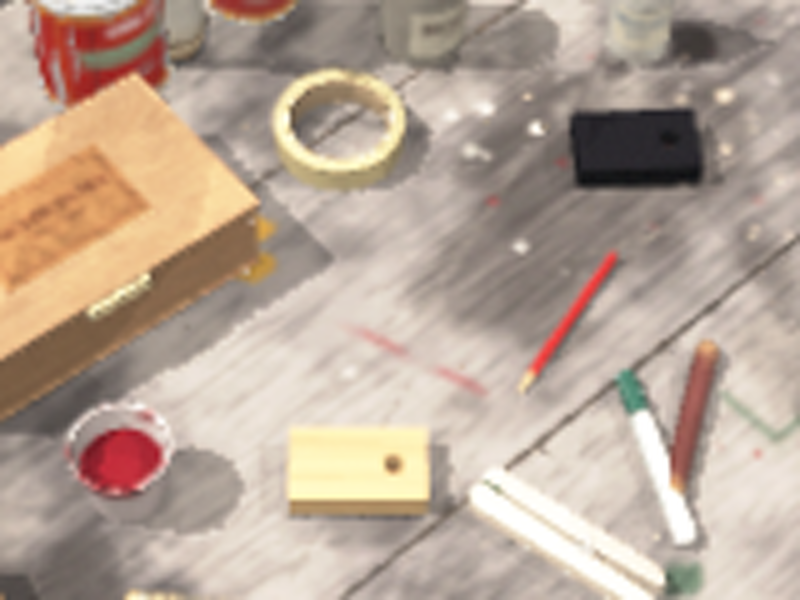

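View pics/s2.png

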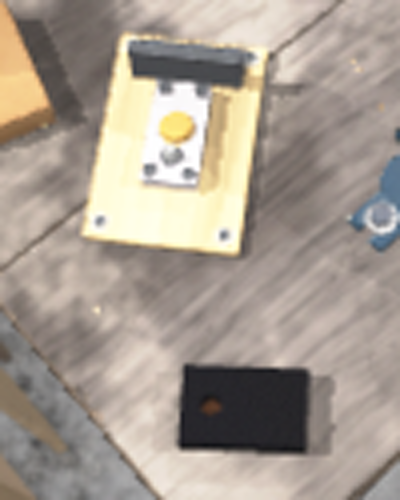

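View pics/t1.png

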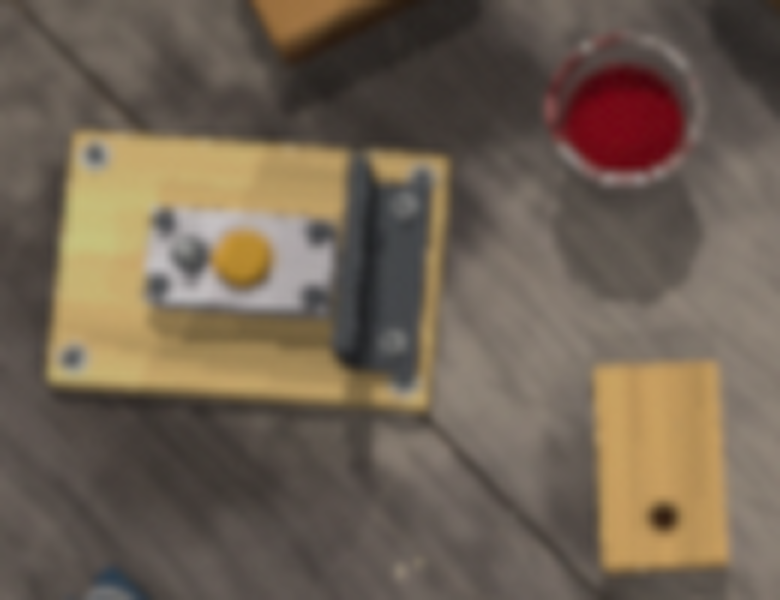

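```bash
cat > h.py <<'E'
import numpy as np, cv2
from scipy.optimize import least_squares
from scipy.spatial.transform import Rotation as Ro
np.set_printoptions(precision=4,suppress=True)
K={"side":np.array([[412.8186,0,315.2266],[0,412.8186,197.2692],[0,0,1]]),"top":np.array([[379.4225,0,321.8264],[0,379.4225,199.8437],[0,0,1]])}
T={"side":np.array([[-.9984,-.0498,.0252,.4679],[-.0557,.8602,-.507,.4097],[.0035,-.5076,-.8616,1.2024],[0,0,0,1]]),
"top":np.array([[.0097,-.9881,.1536,.3601],[-.9999,-.0108,-.0068,-.2636],[.0084,-.1536,-.9881,1.0405],[0,0,0,1]])}
def proj(c,P):
    P=np.atleast_2d(P); M=np.linalg.inv(T[c]); q=P@M[:3,:3].T+M[:3,3]; q=q@K[c].T; return q[:,:2]/q[:,2:]
def back(c,uv,z):
    d=T[c][:3,:3]@np.linalg.inv(K[c])@np.array([uv[0],uv[1],1]); o=T[c][:3,3]; return o+d*(z-o[2])/d[2]
def unc(p,k,off): return (np.array(p,float)+.5)/k-.5+np.array(off)
def fit(obs,x0):  # obs: list (cam, modelpts Nx3, uv Nx2); pose x,y,yaw
    def f(p):
        R=Ro.from_euler('z',p[2]).as_matrix(); 
        return np.concatenate([(proj(c,m@R.T+[p[0],p[1],0])-uv).ravel() for c,m,uv in obs])
    s=least_squares(f,x0,x_scale=[.01,.01,.1],loss='soft_l1'); return s.x,f(s.x).reshape(-1,2)
E
cat > m.py <<'E'
from h import *
pt=unc([(594,367),(717,363),(728,568),(604,571),(663,516)],6,(225,130))
ps=unc([(290,428),(430,430),(430,502),(288,502),(394,463)],5,(245,100))
print("plate pts top");[print(back("top",u,.022)) for u in pt]
print("side");[print(back("side",u,.022)) for u in ps]
jt=unc([(190,255),(243,258),(166,218),(157,287),(320,232),(315,296)],6,(225,130))
js=unc([(173,153),(177,127)],4,(240,210))
jb=unc([(125,33),(270,48),(238,255),(82,236)],4,(240,210))
jbt=unc([(75,130),(449,155),(432,411),(48,384)],6,(225,130))
print("jig top");[print(back("top",u,z)) for u,z in zip(jt,[.047,.038]+[.033]*4)]
[print("base",back("top",u,.012)) for u in jbt]
print("jig side");[print(back("side",u,z)) for u,z in zip(js,[.047,.038])]
[print("base",back("side",u,.012)) for u in jb]
for n,z in(("cup",.058),):
  print(n,back("top",unc((623,110),6,(225,130)),z),back("side",unc((120,445),5,(245,100)),z))
E
python3 m.py; python3 -c "
from h import *
print(Ro.from_rotvec([-1.3407,.9765,-.9766]).as_matrix())"
```

```text
plate pts top
[ 0.5436 -0.2752  0.022 ]
[ 0.546  -0.3311  0.022 ]
[ 0.4527 -0.3361  0.022 ]
[ 0.4507 -0.2805  0.022 ]
[ 0.4758 -0.3068  0.022 ]
side
[ 0.5476 -0.3297  0.022 ]
[ 0.4532 -0.3335  0.022 ]
[ 0.4511 -0.2774  0.022 ]
[ 0.5448 -0.2719  0.022 ]
[ 0.4762 -0.3061  0.022 ]
jig top
[ 0.5878 -0.0942  0.047 ]
[ 0.5888 -0.1165  0.038 ]
[ 0.6081 -0.0803  0.033 ]
[ 0.5761 -0.0775  0.033 ]
[ 0.6024 -0.1503  0.033 ]
[ 0.5727 -0.1488  0.033 ]
base [ 0.6548 -0.0326  0.012 ]
base [ 0.6449 -0.2069  0.012 ]
base [ 0.5241 -0.2014  0.012 ]
base [ 0.5347 -0.0256  0.012 ]
jig side
[ 0.5896 -0.0869  0.047 ]
[ 0.5895 -0.1125  0.038 ]
base [ 0.6423 -0.2048  0.012 ]
base [ 0.5238 -0.198   0.012 ]
base [ 0.5364 -0.0217  0.012 ]
base [ 0.6557 -0.0301  0.012 ]
cup [ 0.6538 -0.2867  0.058 ] [ 0.6548 -0.2877  0.058 ]
[[ 0.3067  0.0001  0.9518]
 [-0.9518 -0.      0.3067]
 [ 0.     -1.      0.    ]]
```

View pics/t2.png

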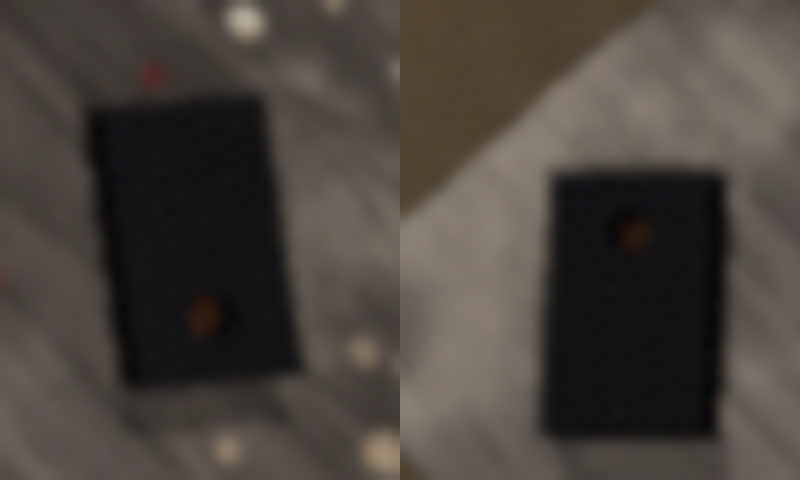

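Beech plate at top (335,206) / side (317,195) with the hole toward the robot is the one. The two black ones, at top (442,280) and (188,198), are look-alikes. In the enlarged crop it is bare wood with one hole, and its size measures 56×93 mm. The jig's fence is at top (290,175), with the ejector at (265,173).

Emit:
send_rows --pt "0 0 0 7.4 1" --pt "0 0 0 7.5 1" --pt "-4.03 0 4.24 0 1" --pt "-4.03 0 4.24 0 1" --pt "-4.03 0 4.24 0 1" --pt "-4.03 0 4.24 0 1" --pt "-4.03 0 4.24 0 1" --pt "-4.03 0 4.24 0 1" --pt "-4.03 0 4.24 0 1" --pt "-4.03 0 4.24 0 1" --force 20

```text
clock: 2.25
tcp_pos: [0.5303, -0.3016, 0.2111]
orientation: [-1.233, 1.171, -1.172]
contact_force: [0.5, 0.0, -0.0]
grip_width: 0.0853
```

```bash
cat > st.py <<'E'
from bench import r
from h import *
import sys
def st(tx=None,ty=None,tz=None,th=None):
    o=r.get_obs(); p=o["tcp_pos"]; R=Ro.from_rotvec(o["orientation"]).as_matrix()
    hd=np.degrees(np.arctan2(R[1,0],R[0,0]))
    print("t",o["clock"],"p",p,"hd",round(hd,2),"F",o["contact_force"],"M",o["moment"],"g",round(o["grip_width"],4),"ydown",R[:,1])
    if tx is not None:
        d=R.T@(np.array([tx,ty,tz])-p); print("delta cm",100*d, "spin",None if th is None else hd-th)
def snap(n,f,box=None,k=1):
    i=r.grab_frame(n)["image"][:,:,::-1]
    if box: i=cv2.resize(i[box[1]:box[3],box[0]:box[2]],None,fx=k,fy=k,interpolation=cv2.INTER_CUBIC)
    cv2.imwrite("pics/"+f,i)
if __name__=="__main__": st(*map(float,sys.argv[1:]))
E
python3 st.py .5287 -.3028 .0165 -87
```

```text
t 2.25 p [ 0.5303 -0.3016  0.2111] hd -87.05 F [ 0.5107  0.0233 -0.0188] M [-0.0138 -0.0399 -0.0348] g 0.0853 ydown [ 0.0006 -0.0004 -1.    ]
delta cm [ 0.1015 19.4617 -0.1818] spin -0.05318578329634249
```

Emit:
send_rows --pt "0.1 5 -0.18 0 1" --pt "0 5 0 0 1" --pt "0 5 0 0 1" --pt "0 3 0 0 1" --pt "0 1.4 0 0 1" --pt "0 0 0 0 1"

```text
clock: 3.0
tcp_pos: [0.5273, -0.304, 0.0165]
orientation: [-1.233, 1.172, -1.17]
contact_force: [0.1, -0.2, 0.3]
grip_width: 0.0853
```

Run:
```python
from st import *
st(.5287,-.3028,.0165,-87)
snap("top","t3.png",(285,140,385,240),6);snap("side","s3.png",(270,140,370,240),6)
```

```text
t 3.0 p [ 0.5273 -0.304   0.0165] hd -87.04 F [ 0.1052 -0.1672  0.2751] M [-0.0095 -0.0252 -0.0315] g 0.0853 ydown [-0.0007  0.0003 -1.    ]
delta cm [-0.113   0.0037  0.1464] spin -0.038020193967369664
```

View pics/s3.png

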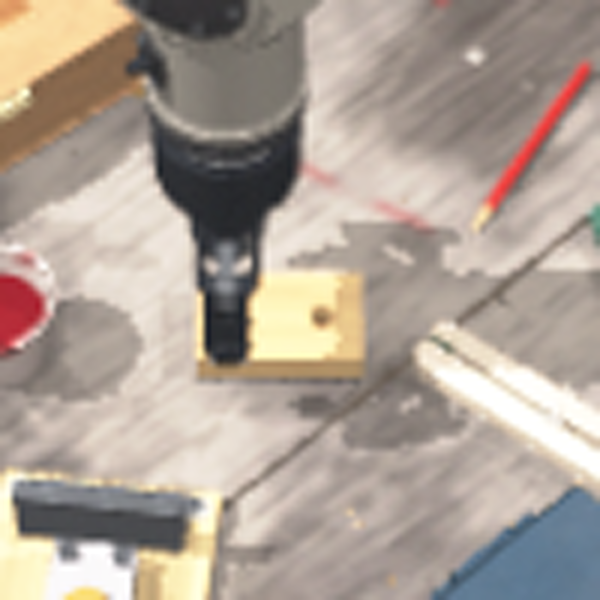

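The side view shows the fingers astride the plain end, with the near finger at crop (225,320). The cup is clear. I'll close gently and lift to see whether the plate swings to hang.

Emit:
send_rows --pt "0 0 0 0 0.62" --pt "0 0 0 0 0.62" --pt "0 0 0 0 0.62" --pt "0 0 0 0 0.62" --pt "0 -2 0 0 0.62" --pt "0 -4 0 0 0.62" --pt "0 -4 0 0 0.62" --pt "0 0 0 0 0.62" --force 20

```text
clock: 4.1
tcp_pos: [0.5301, -0.3054, 0.1218]
orientation: [-1.23, 1.164, -1.177]
contact_force: [-0.5, -0.1, -0.6]
grip_width: 0.0529
```

Run:
```python
from st import *
st()
snap("top","t4.png",(285,140,385,240),6);snap("side","s4.png",(270,120,370,220),6)
```

```text
t 4.1 p [ 0.5301 -0.3054  0.1218] hd -87.05 F [-0.5043 -0.0533 -0.6386] M [-0.0177 -0.0108  0.0616] g 0.0529 ydown [ 0.0074 -0.0036 -1.    ]
```

View pics/s4.png

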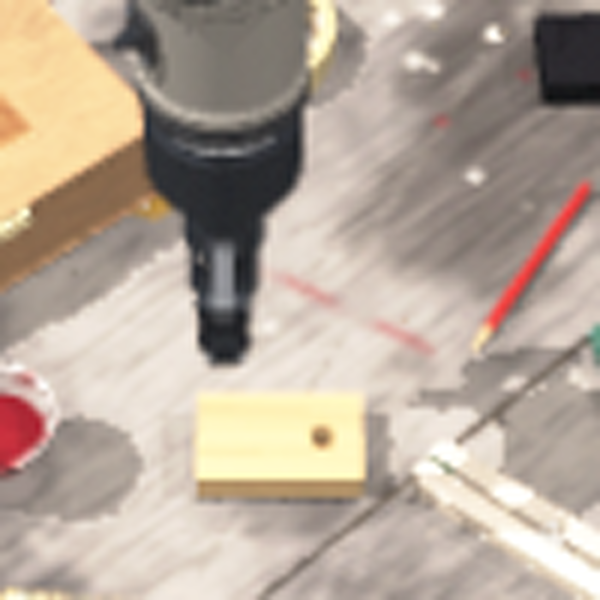

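The plate stayed on the bench (crop (280,445)), because the jaws weren't gripping yet when I lifted. I'll open, go back down and check the width before lifting.

Emit:
send_rows --pt "0 0 0 0 1" --pt "0 0 0 0 1" --pt "0 0 0 0 1" --pt "0 4 0 0 1" --pt "0 4 0 0 1" --pt "0 2.4 0 0 1" --pt "0 0 0 0 0.6" --pt "0 0 0 0 0.6" --pt "0 0 0 0 0.6" --pt "0 0 0 0 0.6" --pt "0 0 0 0 0.6" --pt "0 0 0 0 0.6" --force 20

```text
clock: 5.7
tcp_pos: [0.5275, -0.3041, 0.013]
orientation: [-1.233, 1.171, -1.171]
contact_force: [0.7, -0.6, -0.5]
grip_width: 0.0514
```

```bash
python3 st.py
```

```text
t 5.7 p [ 0.5275 -0.3041  0.013 ] hd -87.03 F [ 0.6842 -0.5784 -0.5439] M [-0.0288 -0.0212  0.0053] g 0.0514 ydown [ 0.0003 -0.0001 -1.    ]
```

Run:
```python
from st import *
snap("top","t5.png",(285,140,385,240),6);snap("side","s5.png",(270,140,370,240),6)
```

```text
(no output)
```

View pics/s5.png

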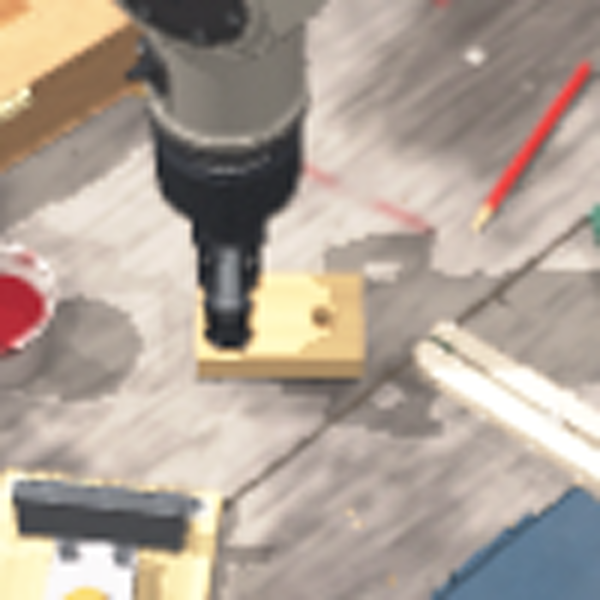

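View pics/t5.png

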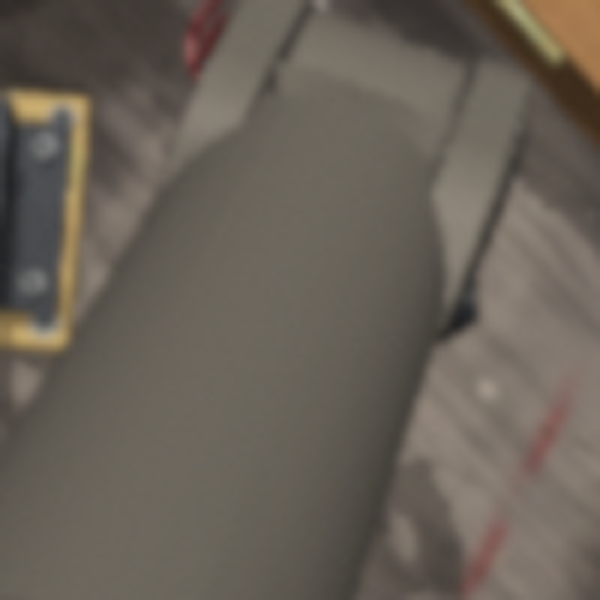

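Run:
```python
from h import *
for z in(0,.007,.022,.03):
  for dy in (.028,.036,.043): print(z,dy,(proj("side",[.5275,-.3041+dy,z])-[270,140])*6+2.5)
c=np.array([.4987,-.3044]);R=Ro.from_euler('z',np.radians(3)).as_matrix()[:2,:2]
for z in(0,.022):
  for a,b in((46,28),(46,-28),(-46,-28),(-46,28)): print(z,a,b,(proj("side",[*(c+R@[a/1e3,b/1e3]),z])-[270,140])*6+2.5)
```

```text
0 0.028 [[228.0706 377.3791]]
0 0.036 [[227.137  389.8116]]
0 0.043 [[226.3156 400.75  ]]
0.007 0.028 [[227.9152 371.1344]]
0.007 0.036 [[226.9771 383.603 ]]
0.007 0.043 [[226.1517 394.5735]]
0.022 0.028 [[227.5778 357.5673]]
0.022 0.036 [[226.6297 370.1137]]
0.022 0.043 [[225.7955 381.1534]]
0.03 0.028 [[227.3951 350.226 ]]
0.03 0.036 [[226.4417 362.8143]]
0.03 0.043 [[225.6028 373.891 ]]
0 46 28 [[199.8482 379.1825]]
0 46 -28 [[201.6675 293.9386]]
0 -46 -28 [[362.9459 294.698 ]]
0 -46 28 [[364.4376 379.9501]]
0.022 46 28 [[198.9634 359.3862]]
0.022 46 -28 [[200.8255 273.3869]]
0.022 -46 -28 [[364.2967 274.1583]]
0.022 -46 28 [[365.8373 360.1662]]
```

Run:
```python
from st import *
snap("side","s6.png",(290,170,340,210),16)
from bench import r
for c in("side","top"): print({k:r.recognise(c,k) for k in("plate_centre",)})
```

```text
{'plate_centre': [{'rect': [303.8, 186.6, 331.9, 201.5], 'p': 0.81}, {'rect': [359.8, 121.3, 386.0, 136.7], 'p': 0.8}, {'rect': [282.8, 301.9, 317.3, 322.3], 'p': 0.66}]}
{'plate_centre': [{'rect': [429.2, 260.0, 457.9, 299.1], 'p': 0.95}, {'rect': [177.3, 177.6, 198.7, 213.7], 'p': 0.91}]}
```

View pics/s6.png

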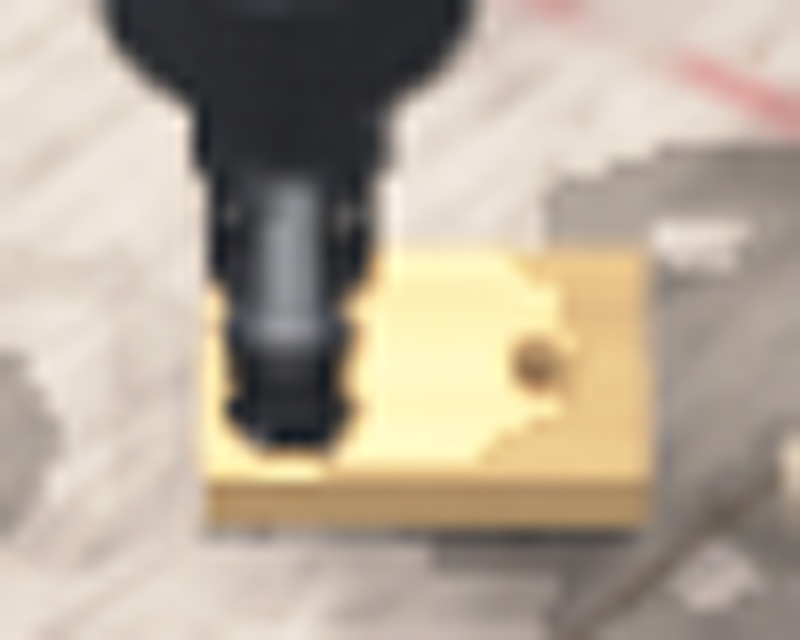

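Run:
```python
from h import *
for p in([.207,-.642,.211],[.207,-.642,.197],[.5301,-.3054,.1218]): print(proj("side",p),proj("top",p))
s=cv2.imread("pics/side0.png");t=cv2.imread("pics/top0.png")
a=cv2.resize(s[40:110,390:460],None,fx=6,fy=6);b=cv2.resize(t[320:390,470:540],None,fx=5,fy=6)
cv2.imwrite("pics/c.png",np.hstack([a,b[:a.shape[0]]]))
```

```text
[[409.568   81.1491]] [[497.5758 334.1577]]
[[408.7362  84.2609]] [[494.5288 332.8746]]
[[306.896  175.0616]] [[336.3412 189.0896]]
```

View pics/c.png

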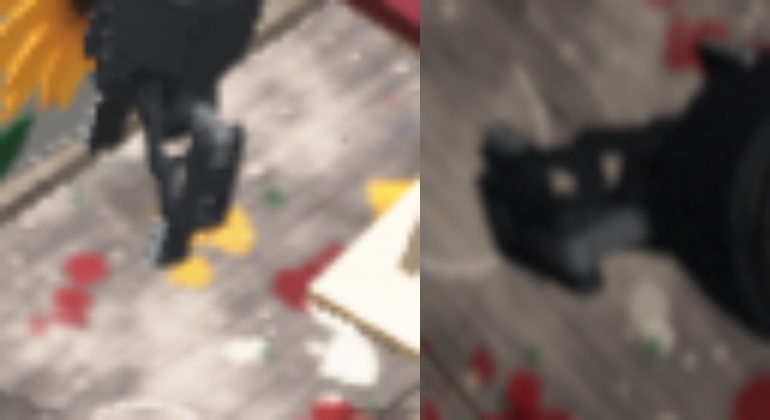

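Run:
```python
from h import *
for z in(0,.05,.1,.2): print(z,proj("side",[0,0,z]),proj("top",[0,0,z]))
from bench import r
for n in K:
  f=r.grab_frame(n); print(np.abs(f["camera_matrix"]-K[n]).max(),f["cam_to_world"]-T[n])
cv2.imwrite("pics/top7.png",f["image"][:,:,::-1]);print(n)
print(r.get_obs()["joints"])
```

```text
0 [[478.0007 291.5099]] [[214.0683 400.1734]]
0.05 [[483.9614 286.1117]] [[208.464  407.7527]]
0.1 [[490.3704 280.3075]] [[202.2247 416.1906]]
0.2 [[504.7518 267.2833]] [[187.3547 436.3007]]
3.7448377213422646e-05 [[-0.  0.  0.  0.]
 [-0. -0.  0. -0.]
 [ 0.  0.  0.  0.]
 [ 0.  0.  0.  0.]]
4.227791316679941e-05 [[-0.  0.  0. -0.]
 [-0. -0.  0.  0.]
 [-0.  0. -0. -0.]
 [ 0.  0.  0.  0.]]
top
[ 0.4748  0.6139 -0.0724  1.8533  0.0666  0.6769 -1.1555]
```

View pics/top7.png

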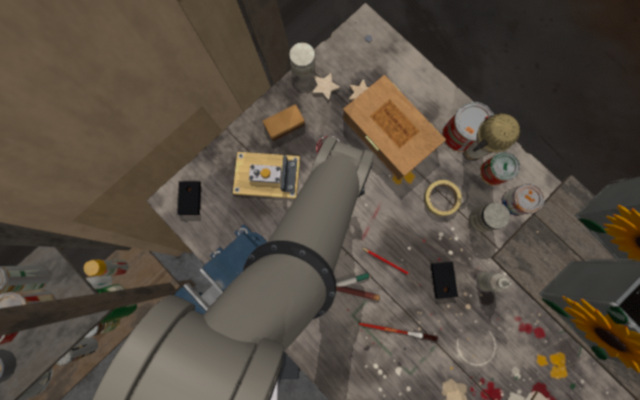

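Run:
```python
from h import *
def tri(us,ut):
    f=lambda p: np.concatenate([(proj("side",p)-us)[0],(proj("top",p)-ut)[0]])
    s=least_squares(f,[.2,-.6,.2],x_scale=.1); return s.x,s.fun
# finger tips: side crop 6x off(390,40); top crop x5,y6 off(470,320)
for a,b in(((170,262),(580-420,285)),((210,225),(495-420,165)),((170,262),(75,165)),((210,225),(160,285)),((188,244),(115,225))):
    print(tri([390+a[0]/6,40+a[1]/6],[470+b[0]/5,320+b[1]/6]))
```

```text
(array([ 0.1428, -0.6625,  0.1819]), array([ 7.9966,  0.3525,  0.6064, -4.8424]))
(array([ 0.1916, -0.5811,  0.2864]), array([-4.4259, -0.2831, -0.345 ,  2.6164]))
(array([ 0.1864, -0.6018,  0.2397]), array([ 0.1588,  0.011 ,  0.0128, -0.0962]))
(array([ 0.1505, -0.637 ,  0.2344]), array([ 3.3374,  0.1282,  0.2434, -1.9736]))
(array([ 0.1689, -0.6183,  0.2374]), array([ 2.0383,  0.1104,  0.1569, -1.22  ]))
```

The fingertips show above the plate top (crop (290,440), still over the top face), so the real fingers sit higher than the reported TCP suggests. I'll open and feel downwards in small steps.

Emit:
send_rows --pt "0 0 0 0 1" --pt "0 0 0 0 1" --pt "0 0 0 0 1" --pt "0 0 0 0 1" --pt "0 0.3 0 0 1" --pt "0 0.3 0 0 1" --pt "0 0.3 0 0 1" --pt "0 0 0 0 1"

```text
clock: 7.05
tcp_pos: [0.5272, -0.3039, 0.0034]
orientation: [-1.233, 1.172, -1.17]
contact_force: [-0.2, 0.5, 0.0]
grip_width: 0.0851
```

Run:
```python
from st import *
st()
snap("side","s8.png",(290,170,340,210),16)
```

```text
t 7.05 p [ 0.5272 -0.3039  0.0034] hd -87.03 F [-0.2256  0.5235  0.0424] M [-0.0017 -0.0048 -0.0023] g 0.0851 ydown [-0.0006  0.0003 -1.    ]
```

View pics/s8.png

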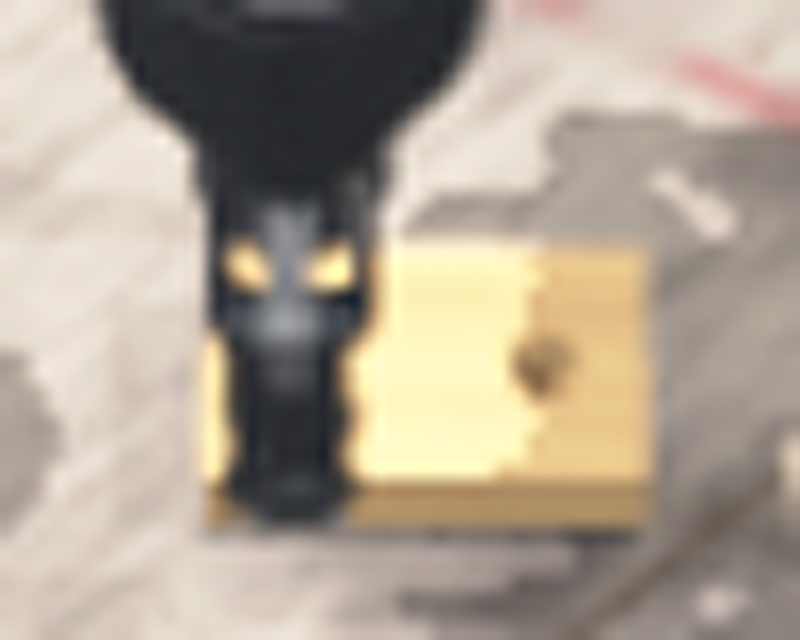

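Emit:
send_rows --pt "0 0.5 0 0 1" --pt "0 0.5 0 0 1" --pt "0 0.5 0 0 1" --pt "0 0 0 0 1"

```text
clock: 7.6
tcp_pos: [0.527, -0.3038, -0.0118]
orientation: [-1.234, 1.172, -1.17]
contact_force: [0.9, -0.0, 0.5]
grip_width: 0.0854
```

Run:
```python
from st import *
st()
snap("side","s9.png",(290,170,340,210),16)
```

```text
t 7.6 p [ 0.527  -0.3038 -0.0118] hd -87.03 F [ 0.8554 -0.0481  0.5357] M [ 0.0282 -0.021   0.0392] g 0.0854 ydown [-0.001   0.0005 -1.    ]
```

View pics/s9.png

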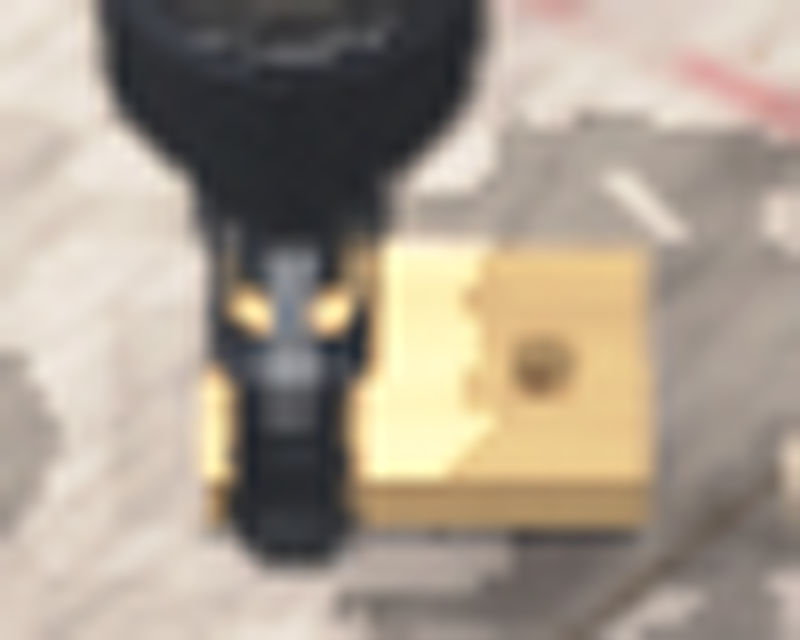

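Emit:
send_rows --pt "0 0.4 0 0 1" --pt "0 0.3 0 0 1" --pt "0 0 0 0 1"

```text
clock: 8.02
tcp_pos: [0.5272, -0.3039, -0.0185]
orientation: [-1.233, 1.171, -1.171]
contact_force: [-0.5, 0.6, 0.2]
grip_width: 0.085
```

Run:
```python
from st import *
st()
snap("side","s10.png",(290,170,340,210),16)
```

```text
t 8.025 p [ 0.5272 -0.3039 -0.0185] hd -87.03 F [-0.4807  0.5911  0.2223] M [ 0.0174  0.0065 -0.0232] g 0.085 ydown [-0.0005  0.0002 -1.    ]
```

View pics/s10.png

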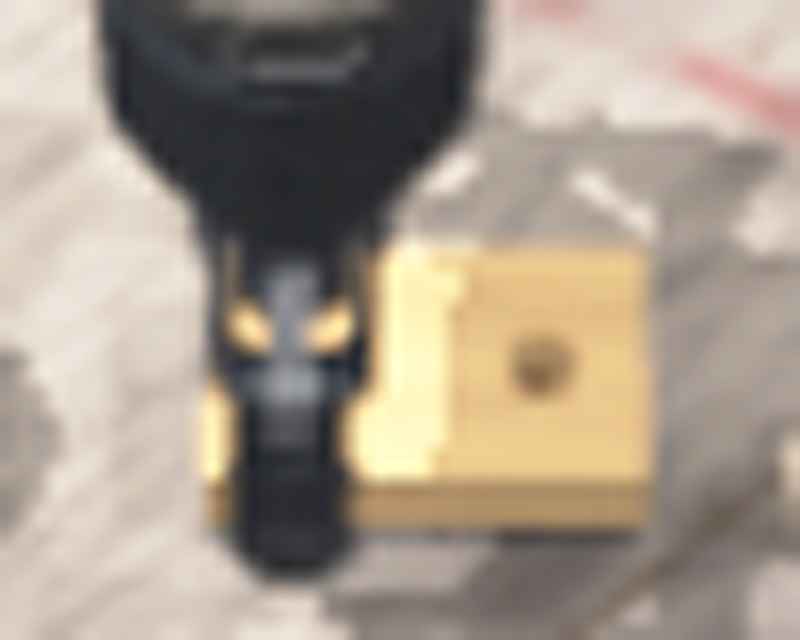

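Emit:
send_rows --pt "0 0 0 0 0.5" --pt "0 0 0 0 0.5" --pt "0 0 0 0 0.5" --pt "0 0 0 0 0.5" --pt "0 0 0 0 0.5" --force 20

```text
clock: 8.7
tcp_pos: [0.5276, -0.3042, -0.018]
orientation: [-1.233, 1.171, -1.171]
contact_force: [0.2, 0.4, 1.6]
grip_width: 0.0552
```

Run:
```python
from st import *
st()
snap("side","s11.png",(290,170,340,210),16)
```

```text
t 8.7 p [ 0.5276 -0.3042 -0.018 ] hd -87.04 F [0.2152 0.3767 1.5999] M [-0.0157  0.0144 -0.0336] g 0.0552 ydown [ 0.0004 -0.0002 -1.    ]
```

View pics/s11.png

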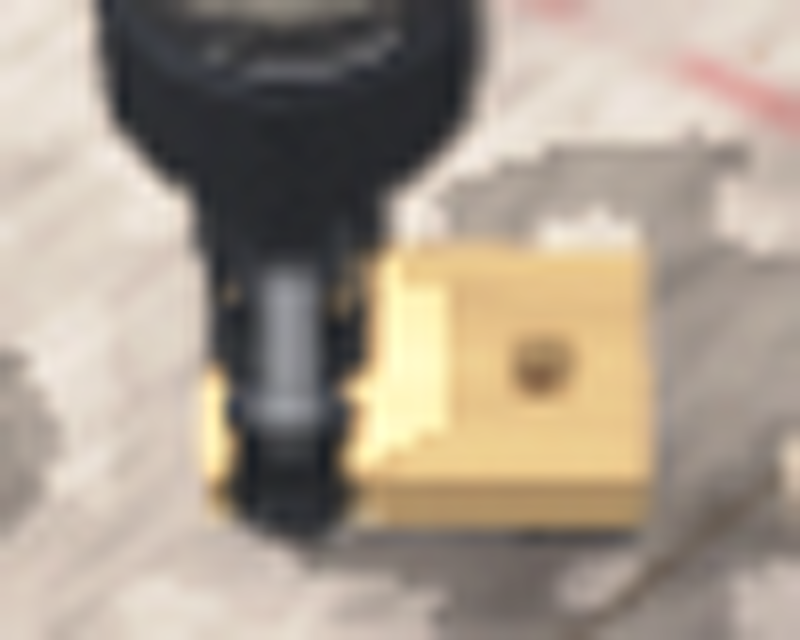

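Gripped: width 55 mm, plate unmoved, so x and y agree. The reported height reads about 27 mm too low. Now I'll lift.

Emit:
send_rows --pt "0 -1 0 0 0.5" --pt "0 -2 0 0 0.5" --pt "0 -3 0 0 0.5" --pt "0 -3 0 0 0.5" --pt "0 -1 0 0 0.5" --pt "0 0 0 0 0.5" --force 20

```text
clock: 9.5
tcp_pos: [0.5278, -0.3042, 0.0827]
orientation: [-1.233, 1.17, -1.172]
contact_force: [0.3, 0.3, -1.6]
grip_width: 0.0557
```

Run:
```python
from st import *
st()
snap("side","s12.png",(270,130,350,220),8)
```

```text
t 9.5 p [ 0.5278 -0.3042  0.0827] hd -87.04 F [ 0.2963  0.2923 -1.6337] M [ 0.0052 -0.036  -0.0179] g 0.0557 ydown [ 0.0015 -0.0007 -1.    ]
```

View pics/s12.png

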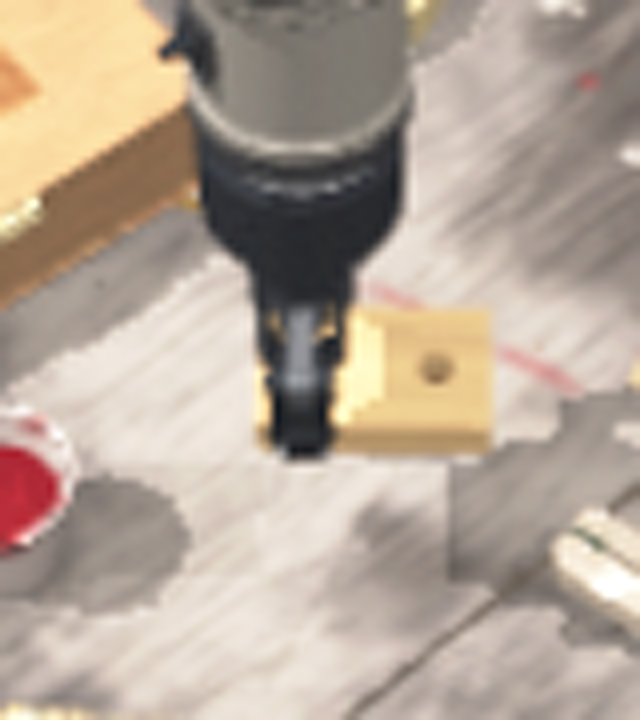

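It holds level, so gravity won't swing it. I'll put it down, regrip at its centre, and turn it in the jaws by pressing its plain end on the fixed fence edge.

Emit:
send_rows --pt "0 4 0 0 0.5" --pt "0 4 0 0 0.5" --pt "0 2.0 0 0 0.5" --pt "0 0 0 0 0.5" --pt "0 0 0 0 0.85" --pt "0 0 0 0 0.85" --pt "0 0 -1.5 0 0.85" --pt "0 0 -1.5 0 0.85" --pt "0 0 0 0 0.5" --pt "0 0 0 0 0.5" --pt "0 0 0 0 0.5" --pt "0 0 0 0 0.5" --force 20

```text
clock: 11.05
tcp_pos: [0.4979, -0.3056, -0.0181]
orientation: [-1.233, 1.171, -1.171]
contact_force: [0.5, -0.0, 1.6]
grip_width: 0.0557
```

Run:
```python
from st import *
st()
snap("side","s13.png",(290,170,340,210),16)
```

```text
t 11.05 p [ 0.4979 -0.3056 -0.0181] hd -87.02 F [ 0.4557 -0.0124  1.584 ] M [ 0.0378  0.1535 -0.0111] g 0.0557 ydown [ 0.0003 -0.0001 -1.    ]
```

View pics/s13.png

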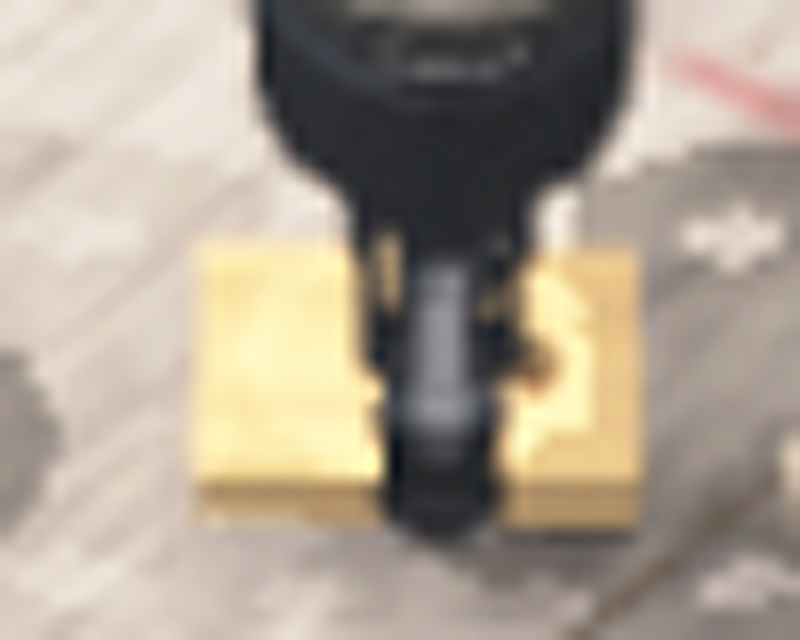

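Emit:
send_rows --pt "0 0 0 0 0.85" --pt "0 0 0 0 0.85" --pt "0 0 0.45 0 0.85" --pt "0 0 0 0 0.5" --pt "0 0 0 0 0.5" --pt "0 0 0 0 0.5" --pt "0 0 0 0 0.5" --pt "0 -1 0 0 0.5" --pt "0 -4 0 0 0.5" --pt "0 -4 0 0 0.5" --pt "0 -2 0 0 0.5" --pt "0 0 0 -10.6 0.5" --force 20

```text
clock: 12.6
tcp_pos: [0.5028, -0.306, 0.0944]
orientation: [-1.313, 1.027, -1.033]
contact_force: [-0.9, -0.2, -2.8]
grip_width: 0.0552
```

Emit:
send_rows --pt "0 0 0 -10.4 0.5" --pt "0 0 0 -10.4 0.5" --pt "0 0 0 -10.4 0.5" --pt "0 0 0 -10.4 0.5" --pt "0 0 0 -10.4 0.5" --pt "0 0 0 -10.4 0.5" --pt "0 0 0 -10.3 0.5"

```text
clock: 13.48
tcp_pos: [0.5012, -0.3056, 0.0921]
orientation: [-1.571, 0.048, -0.046]
contact_force: [0.2, -0.1, -1.5]
grip_width: 0.0555
```

Run:
```python
from st import *
import math
j=np.array([.5893,-.1150]); a=math.radians(86.3); jy=np.array([math.cos(a),math.sin(a)]); jx=np.array([math.sin(a),-math.cos(a)])
t=j-jy*(.0565+.038)-jx*.012
print(t)
st(t[0],t[1],.060,-3.7)
snap("side","s14.png",(260,130,360,230),7)
```

```text
[ 0.5712 -0.2085]
t 13.475 p [ 0.5012 -0.3056  0.0921] hd -3.42 F [ 0.2356 -0.0828 -1.5419] M [-0.0416  0.0046 -0.062 ] g 0.0555 ydown [-0.0011 -0.0003 -1.    ]
delta cm [ 6.4187  3.1948 10.107 ] spin 0.28107279961295273
```

View pics/s14.png

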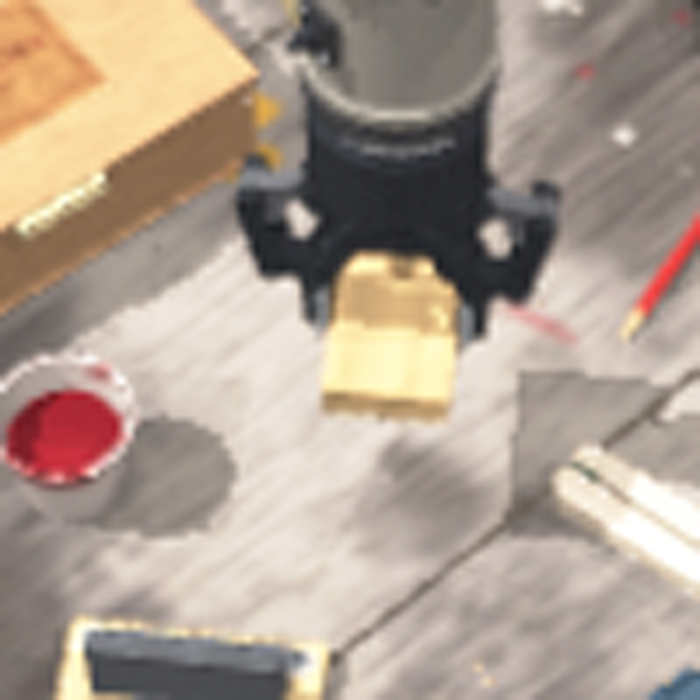

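Emit:
send_rows --pt "2.1 0 3.4 0.3 0.5" --pt "2.1 0 3.4 0 0.5" --pt "2.1 1.5 3.3 0 0.5" --pt "0 1.6 0 0 0.5" --pt "0 0 0 0 0.5"

```text
clock: 14.15
tcp_pos: [0.5698, -0.2093, 0.0595]
orientation: [-1.57, 0.06, -0.054]
contact_force: [-0.5, -0.7, -1.1]
grip_width: 0.0554
```

Run:
```python
from st import *
st(.5712,-.2085,.060,-3.7)
snap("side","s15.png",(250,170,330,250),8);snap("top","t15.png",(250,120,350,220),7)
```

```text
t 14.15 p [ 0.5698 -0.2093  0.0595] hd -4.13 F [-0.4754 -0.744  -1.0605] M [-0.0065 -0.0022  0.0101] g 0.0554 ydown [-0.0039  0.     -1.    ]
delta cm [ 0.1337 -0.0555  0.0925] spin -0.4333008948301149
```

View pics/s15.png

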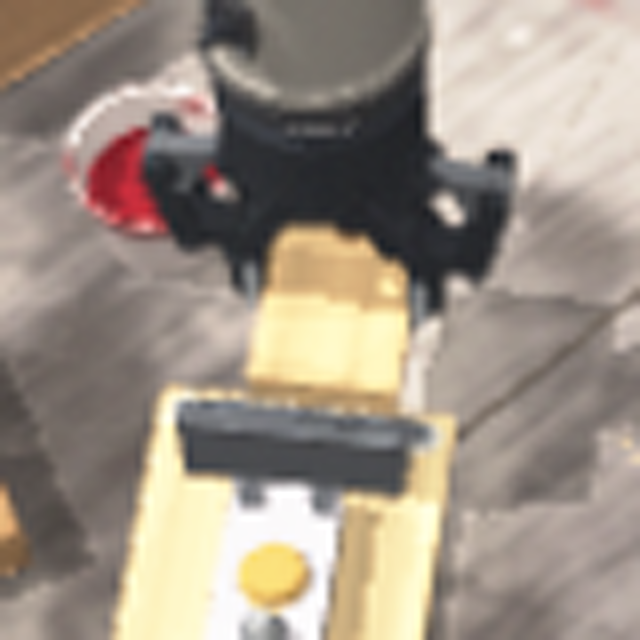

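View pics/t15.png

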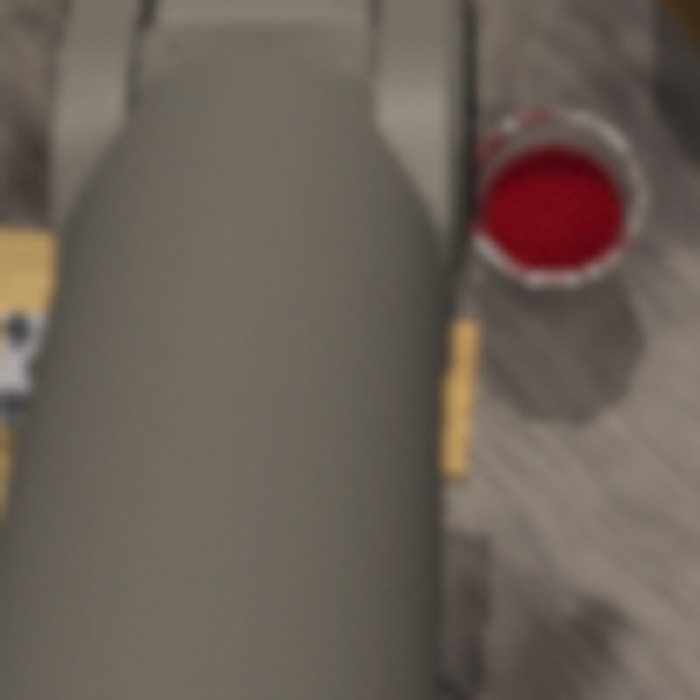

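Run:
```python
from h import *
q=lambda p:(proj("side",p)-[250,170])*8+3.5
for z in(.06,.07,.0775,.0995): print(z,q([.5728,-.1634,z]),q([.5728,-.170,z]))
j=np.array([.5893,-.115]);a=np.radians(86.3);jy=np.array([np.cos(a),np.sin(a)]);jx=np.array([np.sin(a),-np.cos(a)])
for s in(-.045,.045):
  for d in(.0465,.0565): print("fence",s,d,q([*(j-jy*d+jx*s),.06]))
```

```text
0.06 [[326.5058 432.8931]] [[327.973  417.7037]]
0.07 [[325.2488 421.116 ]] [[326.7293 405.8547]]
0.0775 [[324.2948 412.1777]] [[325.7853 396.8622]]
0.0995 [[321.4392 385.4229]] [[322.96   369.9462]]
fence -0.045 0.0465 [[406.5672 448.4133]]
fence -0.045 0.0565 [[410.1338 425.443 ]]
fence 0.045 0.0465 [[176.401  423.0569]]
fence 0.045 0.0565 [[180.8567 400.2795]]
```

The P (plain) end overlaps the fence top's rear edge as computed (crop row ~405). I'll close in slightly and press down on the fence edge.

Emit:
send_rows --pt "0.1 0 0.8 -0.4 0.5" --pt "0 1.5 0 0 0.5" --pt "0 0.7 0 0 0.5" --pt "0 0.7 0 0 0.5" --pt "0 0.7 0 0 0.5" --pt "0 0.6 0 0 0.5" --pt "0 0 0 0 0.5"

```text
clock: 15.12
tcp_pos: [0.5728, -0.2035, 0.0186]
orientation: [-1.572, 0.052, -0.051]
contact_force: [-1.0, -5.3, 2.3]
grip_width: 0.0561
```

Run:
```python
from st import *
st(.5712,-.2085,.060,-3.7)
snap("side","s16.png",(250,170,330,250),8)
```

```text
t 15.125 p [ 0.5728 -0.2035  0.0186] hd -3.75 F [-0.9519 -5.2774  2.3444] M [-0.8133  0.1938  0.0361] g 0.0561 ydown [-0.0006 -0.0023 -1.    ]
delta cm [-0.1327 -4.1422 -0.5232] spin -0.04903311080224615
```

View pics/s16.png

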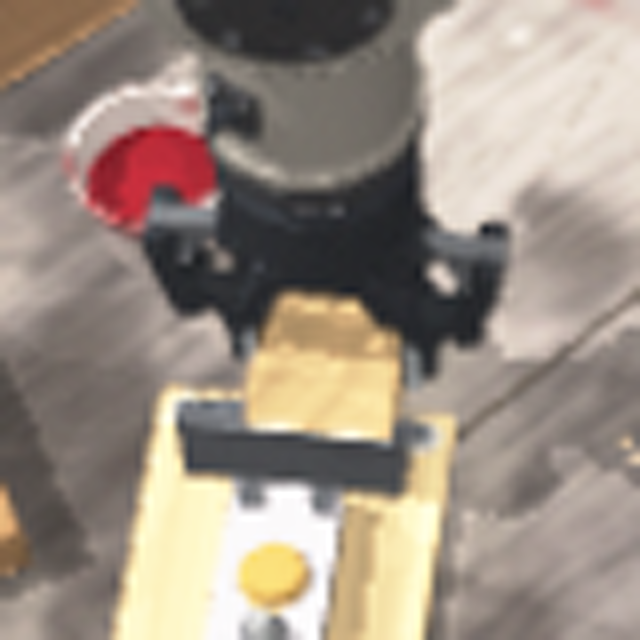

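The plate is tilting: its end face is now seen at crop (320,405), with about 5 N on the fence. I'll keep going in and down.

Emit:
send_rows --pt "0 0.4 0.2 0 0.5" --pt "0 0.4 0.3 0 0.5" --pt "0 0.3 0.4 0 0.5" --pt "0 0.2 0.5 0 0.5" --pt "0 0 0 0 0.5"

```text
clock: 15.8
tcp_pos: [0.5732, -0.198, 0.0073]
orientation: [-1.582, 0.056, -0.055]
contact_force: [-5.9, -22.4, 12.2]
grip_width: 0.0553
```

Run:
```python
from st import *
st(.5712,-.2085,.060,-3.7)
snap("side","s17.png",(250,170,330,250),8)
```

```text
t 15.8 p [ 0.5732 -0.198   0.0073] hd -4.05 F [ -5.8737 -22.3748  12.1526] M [-3.9855  0.9893  0.2408] g 0.0553 ydown [-0.0005 -0.0117 -0.9999]
delta cm [-0.1216 -5.2605 -1.1223] spin -0.34791569389811805
```

View pics/s17.png

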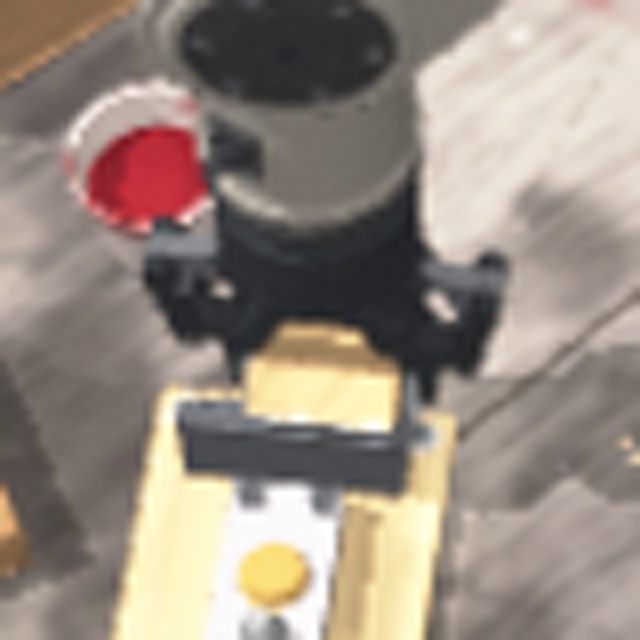

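The 22 N reading means the lower end has reached the jig base or bench, so this pose is jammed at a partial tilt. I'll back off, lift and look.

Emit:
send_rows --pt "0 -0.8 -0.5 0 0.5" --pt "0 -2 -0.7 0 0.5" --pt "0 -4 0 0 0.5" --pt "0 -3.5 0 0 0.5" --pt "0 0 0 0 0.5"

```text
clock: 16.48
tcp_pos: [0.576, -0.1985, 0.1126]
orientation: [-1.571, 0.044, -0.054]
contact_force: [0.5, -0.1, -1.7]
grip_width: 0.0557
```

Run:
```python
from st import *
st(.5712,-.2085,.060,-3.7)
snap("side","s18.png",(250,150,330,230),8)
```

```text
t 16.475 p [ 0.576  -0.1985  0.1126] hd -3.57 F [ 0.523  -0.1266 -1.6516] M [-0.025   0.0041  0.0036] g 0.0557 ydown [ 0.0063 -0.0009 -1.    ]
delta cm [-0.4486  5.2551 -1.0273] spin 0.13472857224925772
```

View pics/s18.png

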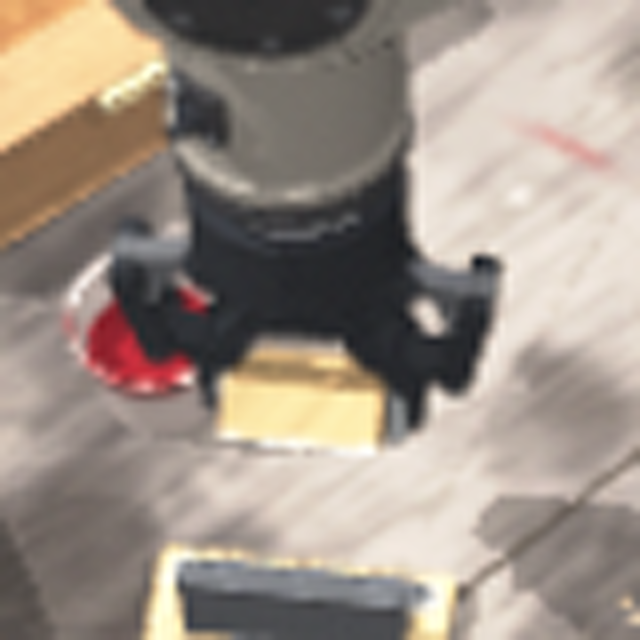

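The tilt is now about 50°: end face at crop rows 385–440, back nearly edge-on. Next I go over to the inside of the fence, hook the low (hole) end against its inner face, and draw the gripper back over it to roll the plate further.

Emit:
send_rows --pt "0.3 0 2.9 0 0.5" --pt "0.3 0 2.9 0 0.5" --pt "0.2 0 2.9 0 0.5" --pt "0 2.8 0 0 0.5" --pt "0 2.0 0 0 0.5" --pt "0 0 0 0 0.5"

```text
clock: 17.27
tcp_pos: [0.5847, -0.1129, 0.0583]
orientation: [-1.57, 0.054, -0.046]
contact_force: [0.8, -0.5, -0.9]
grip_width: 0.056
```

Run:
```python
from st import *
st(.5895,-.112,.054,-3.7)
snap("side","s19.png",(240,180,320,260),8)
```

```text
t 17.275 p [ 0.5847 -0.1129  0.0583] hd -3.65 F [ 0.7589 -0.4671 -0.9362] M [ 0.0255 -0.0341 -0.0507] g 0.056 ydown [-0.0052  0.0007 -1.    ]
delta cm [0.4799 0.4259 0.1242] spin 0.045547463282816114
```

View pics/s19.png

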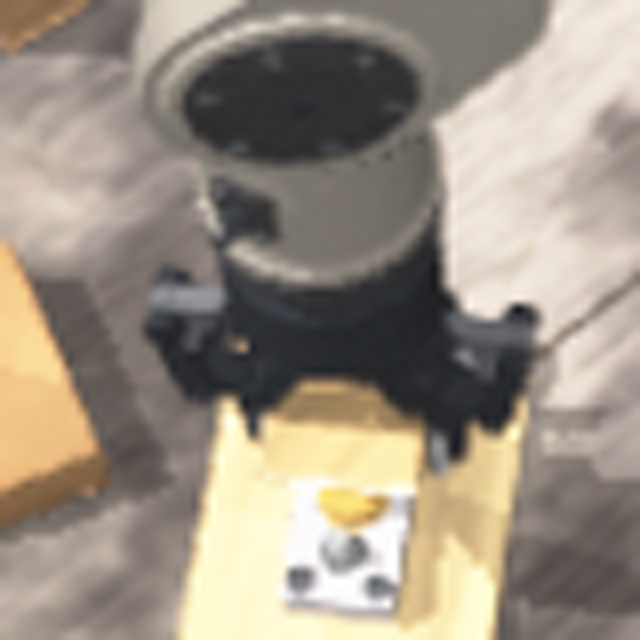

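Emit:
send_rows --pt "0.4 0.45 0 0 0.5" --pt "0 0 -1.1 0 0.5" --pt "0 -0.3 -0.5 0 0.5" --pt "0 -0.5 -0.7 0 0.5" --pt "0 -0.35 -0.75 0 0.5" --pt "0 -0.35 -0.8 0 0.5" --pt "0 0 0 0 0.5"

```text
clock: 18.2
tcp_pos: [0.5885, -0.1527, 0.0717]
orientation: [-1.571, 0.051, -0.052]
contact_force: [-0.1, 0.3, -2.0]
grip_width: 0.0558
```

Run:
```python
from st import *
st(.5895,-.112,.054,-3.7)
snap("side","s20.png",(240,170,320,250),8)
```

```text
t 18.2 p [ 0.5885 -0.1527  0.0717] hd -3.73 F [-0.0814  0.2949 -2.032 ] M [-0.0189  0.027   0.0406] g 0.0558 ydown [ 0.0006 -0.0006 -1.    ]
delta cm [-0.1698  1.7645  4.0659] spin -0.030636707833783028
```

View pics/s20.png

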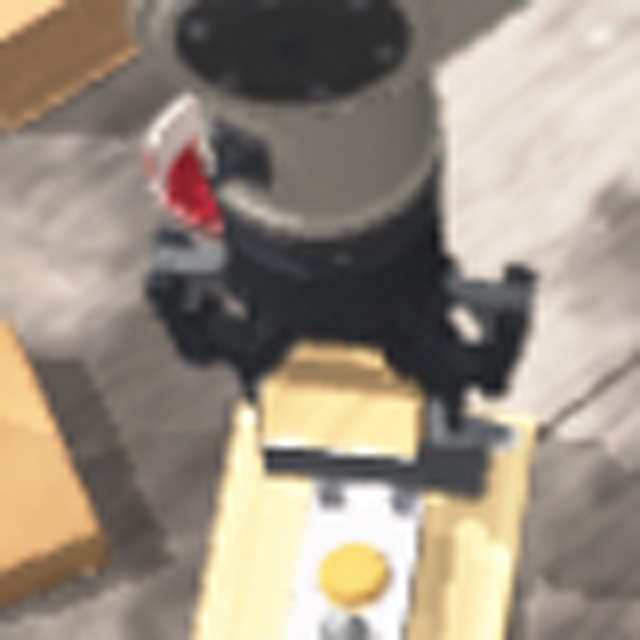

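No contact: the tilt is really about 33°, since part of the back was hidden by the gripper, so the hole end passed above the fence. I'll go back and hook it lower.

Emit:
send_rows --pt "0 0 2.3 0 0.5" --pt "0 0 2.3 0 0.5" --pt "0 1.9 0 0 0.5" --pt "0 0.9 0 0 0.5" --pt "0 0 -1.0 0 0.5" --pt "0 -0.4 -0.3 0 0.5" --pt "0 -0.45 -0.3 0 0.5" --pt "0 -0.45 -0.4 0 0.5" --pt "0 -0.45 -0.5 0 0.5" --pt "0 0 0 0 0.5"

```text
clock: 19.5
tcp_pos: [0.5901, -0.1312, 0.0614]
orientation: [-1.571, 0.05, -0.051]
contact_force: [-0.6, -0.3, -1.5]
grip_width: 0.0555
```

Run:
```python
from st import *
st(.5895,-.112,.054,-3.7)
snap("side","s21.png",(240,170,320,250),8)
```

```text
t 19.5 p [ 0.5901 -0.1312  0.0614] hd -3.69 F [-0.6001 -0.3379 -1.4941] M [ 0.0065  0.029  -0.0101] g 0.0555 ydown [ 0.001  -0.0005 -1.    ]
delta cm [-0.1833  0.7392  1.9133] spin 0.010614681417874916
```

View pics/s21.png

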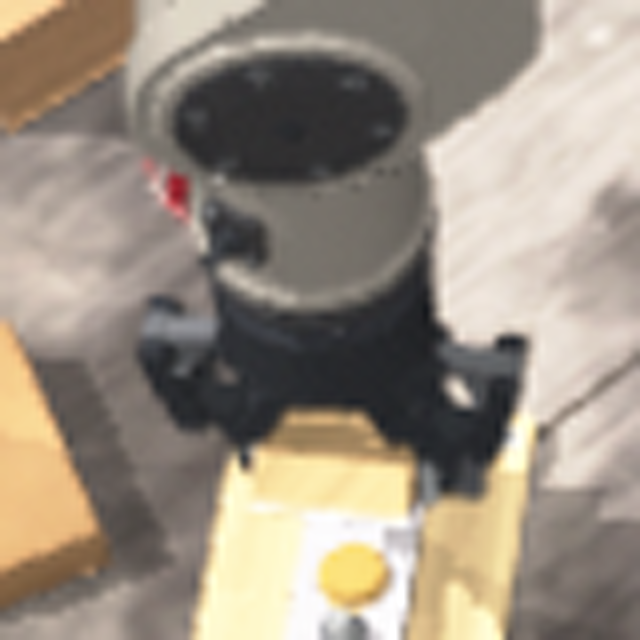

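```bash
cat > ang.py <<'E'
from h import *
def tab(p,off,k,za=.029,ths=(0,20,30,40,50,60,70,80,90,100,120,150,180)):
    a=np.radians(86.3)
    for t in ths:
        c,s=np.cos(np.radians(t)),np.sin(np.radians(t)); o=[]
        for u,n in((.046,.011),(.046,-.011),(-.046,.011),(-.046,-.011)):
            dy=u*c-n*s; dz=u*s+n*c
            P=[p[0]+dy*np.cos(a),p[1]+dy*np.sin(a),p[2]+za+dz]; o.append(((proj("side",P)[0]-off)*k+k/2-.5).round().astype(int).tolist())
        print(t,"Pback,Pfront,Hback,Hfront",o)
if __name__=="__main__":
    print("s21");tab([.5901,-.1312,.0614],[240,170],8)
    print("s18");tab([.576,-.1985,.1126],[250,150],8,ths=(20,30,40,50,60))
    print("s16");tab([.5728,-.2035,.0186],[250,170],8,ths=(0,20,30,40,50,60))
E
python3 ang.py
```

```text
s21
0 Pback,Pfront,Hback,Hfront [[327, 570], [331, 595], [367, 349], [370, 376]]
20 Pback,Pfront,Hback,Hfront [[327, 536], [328, 579], [369, 367], [370, 409]]
30 Pback,Pfront,Hback,Hfront [[328, 516], [327, 566], [370, 381], [368, 429]]
40 Pback,Pfront,Hback,Hfront [[330, 494], [327, 549], [370, 397], [367, 449]]
50 Pback,Pfront,Hback,Hfront [[332, 471], [327, 530], [369, 415], [365, 470]]
60 Pback,Pfront,Hback,Hfront [[335, 448], [329, 509], [368, 435], [362, 491]]
70 Pback,Pfront,Hback,Hfront [[338, 426], [331, 487], [366, 456], [359, 512]]
80 Pback,Pfront,Hback,Hfront [[342, 406], [333, 464], [364, 477], [356, 531]]
90 Pback,Pfront,Hback,Hfront [[346, 388], [336, 441], [361, 498], [352, 549]]
100 Pback,Pfront,Hback,Hfront [[350, 372], [340, 420], [358, 518], [348, 565]]
120 Pback,Pfront,Hback,Hfront [[357, 351], [347, 382], [351, 554], [341, 588]]
150 Pback,Pfront,Hback,Hfront [[366, 348], [358, 349], [340, 590], [332, 596]]
180 Pback,Pfront,Hback,Hfront [[370, 376], [367, 349], [331, 595], [327, 570]]
s18
20 Pback,Pfront,Hback,Hfront [[295, 467], [295, 512], [335, 309], [335, 354]]
30 Pback,Pfront,Hback,Hfront [[296, 445], [294, 498], [335, 324], [333, 374]]
40 Pback,Pfront,Hback,Hfront [[298, 423], [295, 480], [335, 341], [332, 395]]
50 Pback,Pfront,Hback,Hfront [[300, 400], [295, 460], [334, 360], [329, 416]]
60 Pback,Pfront,Hback,Hfront [[303, 377], [297, 439], [333, 381], [327, 437]]
s16
0 Pback,Pfront,Hback,Hfront [[318, 448], [321, 473], [353, 243], [355, 270]]
20 Pback,Pfront,Hback,Hfront [[318, 415], [318, 456], [355, 261], [354, 302]]
30 Pback,Pfront,Hback,Hfront [[320, 395], [318, 443], [355, 275], [353, 321]]
40 Pback,Pfront,Hback,Hfront [[321, 374], [318, 427], [355, 290], [351, 340]]
50 Pback,Pfront,Hback,Hfront [[323, 353], [319, 409], [354, 308], [349, 360]]
60 Pback,Pfront,Hback,Hfront [[326, 332], [320, 389], [352, 327], [347, 380]]
```

Emit:
send_rows --pt "0 0 0.9 0 0.5" --pt "0 0.7 0 0 0.5" --pt "0 0 -0.6 0 0.5" --pt "0 0 -0.5 0 0.5" --pt "0 -0.1 -0.4 0 0.5"

```text
clock: 20.18
tcp_pos: [0.5898, -0.1301, 0.0551]
orientation: [-1.563, 0.047, -0.047]
contact_force: [-2.1, 14.0, 5.1]
grip_width: 0.0556
```

Run:
```python
from st import *
st(.5895,-.112,.054,-3.7)
snap("side","s22.png",(240,170,320,250),8)
import ang
ang.tab(r.get_obs()["tcp_pos"],[240,170],8,ths=(50,60,70,80,90))
```

```text
t 20.175 p [ 0.5898 -0.1301  0.0551] hd -3.42 F [-2.1268 13.9646  5.0686] M [ 3.1879  0.3849 -0.0664] g 0.0556 ydown [ 0.0002  0.007  -1.    ]
delta cm [-0.1425  0.1216  1.8064] spin 0.2849892783047969
50 Pback,Pfront,Hback,Hfront [[334, 479], [329, 538], [371, 423], [366, 478]]
60 Pback,Pfront,Hback,Hfront [[337, 456], [330, 517], [369, 442], [363, 499]]
70 Pback,Pfront,Hback,Hfront [[340, 434], [332, 495], [367, 463], [360, 519]]
80 Pback,Pfront,Hback,Hfront [[344, 414], [335, 472], [365, 484], [357, 538]]
90 Pback,Pfront,Hback,Hfront [[347, 396], [338, 449], [362, 505], [353, 556]]
```

View pics/s22.png

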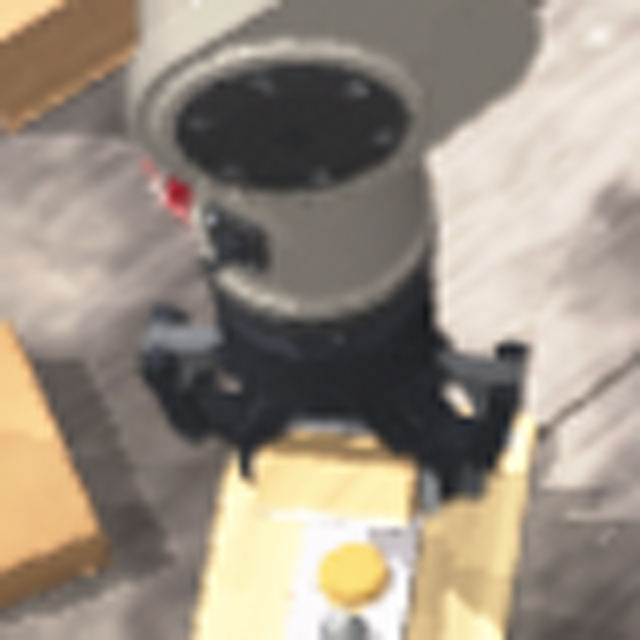

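Emit:
send_rows --pt "0 -0.3 -0.4 0 0.5" --pt "0 -0.3 -0.5 0 0.5" --pt "0 -0.2 -0.5 0 0.5"

```text
clock: 20.6
tcp_pos: [0.5888, -0.1464, 0.0623]
orientation: [-1.565, 0.048, -0.048]
contact_force: [0.0, 8.7, -4.1]
grip_width: 0.0557
```

Run:
```python
from st import *
st(.5895,-.112,.054,-3.7)
snap("side","s23.png",(240,170,320,250),8)
import ang
ang.tab(r.get_obs()["tcp_pos"],[240,170],8,ths=(50,60,70,80,90))
```

```text
t 20.6 p [ 0.5888 -0.1464  0.0623] hd -3.48 F [ 0.0118  8.6875 -4.1035] M [ 2.1683 -0.3897  0.038 ] g 0.0557 ydown [ 0.0002  0.0049 -1.    ]
delta cm [-0.143   0.8446  3.4373] spin 0.21893083903396038
50 Pback,Pfront,Hback,Hfront [[340, 430], [335, 489], [376, 377], [372, 432]]
60 Pback,Pfront,Hback,Hfront [[343, 407], [336, 468], [375, 397], [369, 453]]
70 Pback,Pfront,Hback,Hfront [[346, 385], [338, 445], [373, 417], [366, 473]]
80 Pback,Pfront,Hback,Hfront [[350, 365], [341, 423], [371, 439], [363, 493]]
90 Pback,Pfront,Hback,Hfront [[353, 347], [344, 400], [368, 459], [359, 510]]
```

View pics/s23.png

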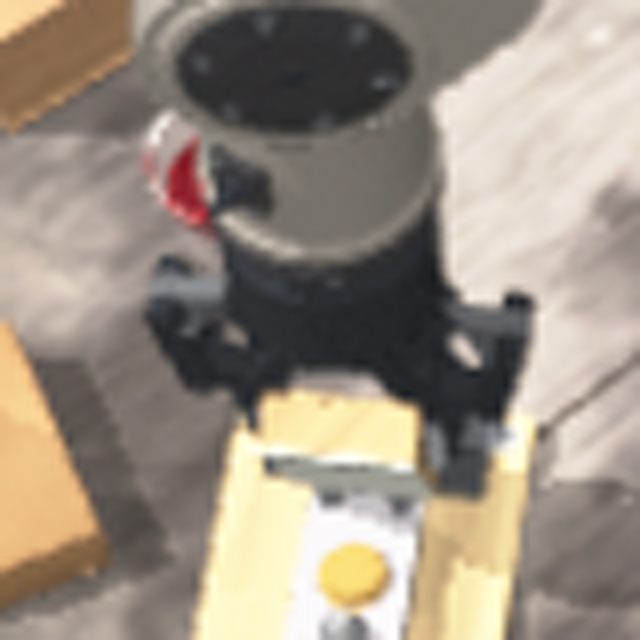

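It is rolling now: the white front shows at crop rows 465–490 and the back is no longer visible, so about 68°. I'll continue.

Emit:
send_rows --pt "0 -0.2 -0.6 0 0.5" --pt "0 -0.2 -0.6 0 0.5" --pt "0 -0.1 -0.6 0 0.5" --pt "0 -0.1 -0.6 0 0.5" --pt "0 0 -0.6 0 0.5"

```text
clock: 21.28
tcp_pos: [0.5866, -0.18, 0.0686]
orientation: [-1.57, 0.049, -0.049]
contact_force: [0.2, 0.1, 0.0]
grip_width: 0.0426
```

Run:
```python
from st import *
st(.5895,-.112,.054,-3.7)
snap("side","s24.png",(240,170,320,250),8)
import ang
ang.tab(r.get_obs()["tcp_pos"],[240,170],8,ths=(60,70,80,90,100,110,120,130))
```

```text
t 21.275 p [ 0.5866 -0.18    0.0686] hd -3.57 F [0.2108 0.1365 0.0441] M [-0.0432  0.0013 -0.0467] g 0.0426 ydown [-0.0004  0.0005 -1.    ]
delta cm [-0.1334  1.4598  6.8   ] spin 0.13092720492361565
60 Pback,Pfront,Hback,Hfront [[357, 315], [351, 375], [388, 311], [382, 367]]
70 Pback,Pfront,Hback,Hfront [[361, 294], [353, 353], [386, 332], [379, 387]]
80 Pback,Pfront,Hback,Hfront [[364, 274], [355, 331], [384, 353], [376, 406]]
90 Pback,Pfront,Hback,Hfront [[368, 257], [358, 309], [381, 373], [373, 423]]
100 Pback,Pfront,Hback,Hfront [[371, 242], [362, 288], [378, 393], [369, 438]]
110 Pback,Pfront,Hback,Hfront [[375, 231], [365, 269], [375, 411], [366, 450]]
120 Pback,Pfront,Hback,Hfront [[378, 223], [369, 252], [372, 428], [362, 459]]
130 Pback,Pfront,Hback,Hfront [[382, 219], [373, 238], [368, 442], [359, 464]]
```

View pics/s24.png

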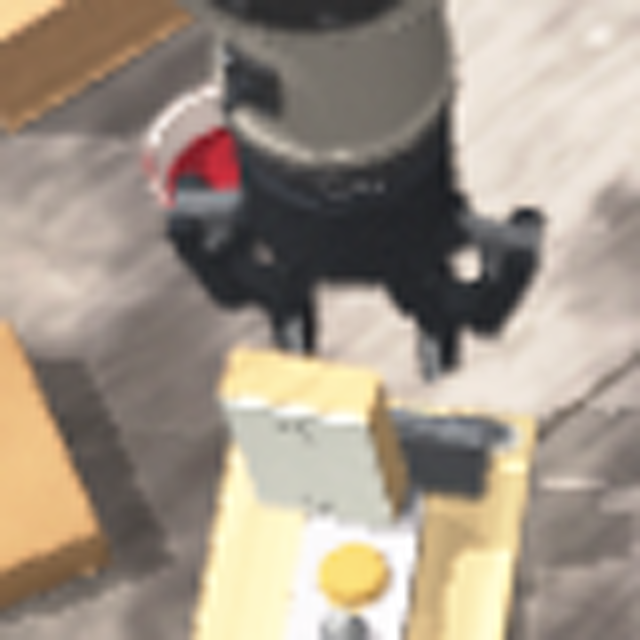

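The plate slipped out, but it has ended up standing on the nest by the fence, back toward the fence and plain end up (crop (305,430)). I'll let it settle and look.

Emit:
send_rows --pt "0 -3 0 0 1" --pt "0 -3 -1 0 1" --pt "0 0 0 0 1"

```text
clock: 21.7
tcp_pos: [0.5876, -0.1928, 0.1314]
orientation: [-1.573, 0.048, -0.056]
contact_force: [-0.0, -0.6, 0.1]
grip_width: 0.0857
```

Run:
```python
from st import *
st()
snap("side","s25.png",(240,180,320,260),10);snap("top","t25.png",(220,120,320,220),7)
```

```text
t 21.7 p [ 0.5876 -0.1928  0.1314] hd -3.79 F [-0.0295 -0.6264  0.0625] M [-0.0531  0.0499 -0.0411] g 0.0857 ydown [ 0.0047 -0.0027 -1.    ]
```

View pics/s25.png

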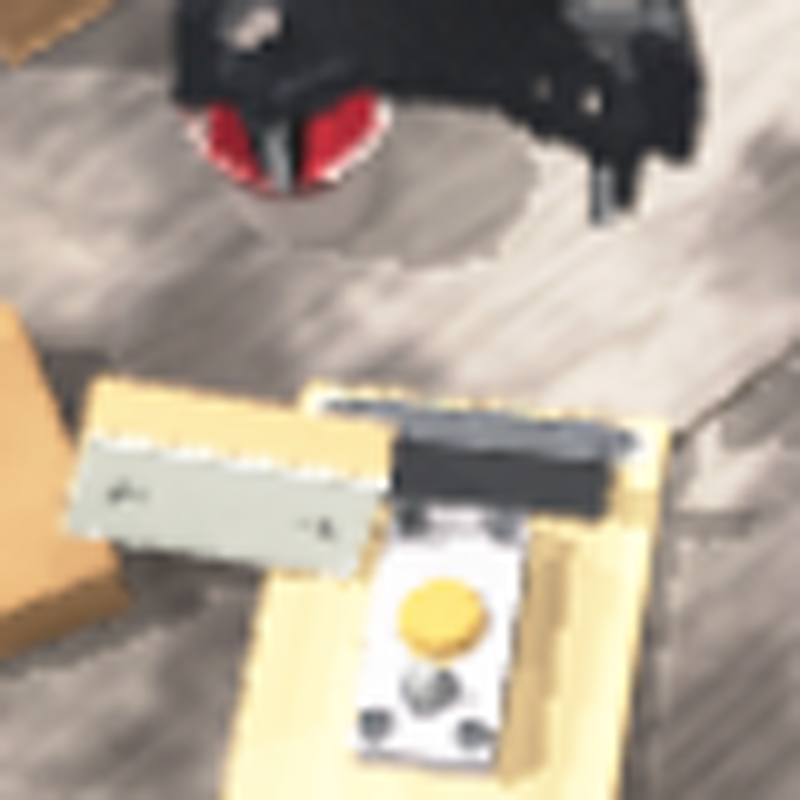

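View pics/t25.png

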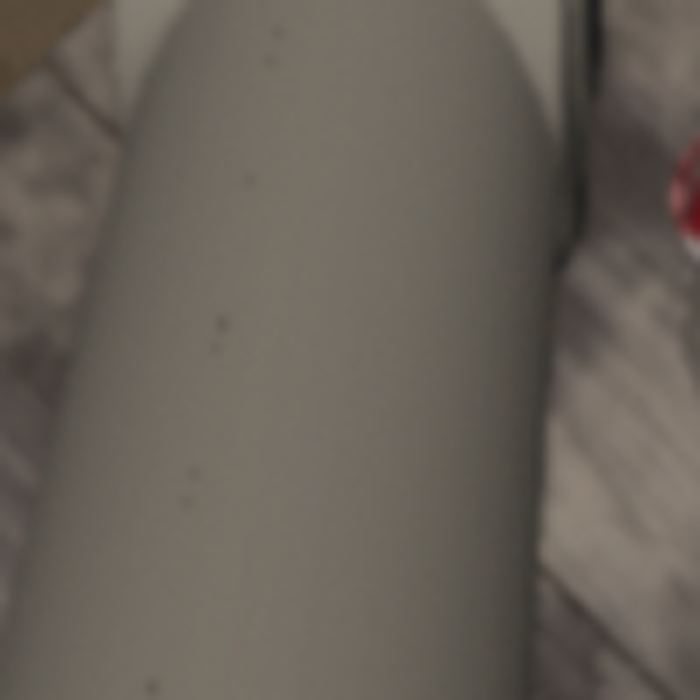

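Emit:
send_rows --pt "-2 -3 -5 0 1" --pt "-2 -3 -5 0 1" --pt "-2 0 -5 0 1" --pt "0 0 0 0 1"

```text
clock: 22.3
tcp_pos: [0.5125, -0.342, 0.1874]
orientation: [-1.572, 0.06, -0.054]
contact_force: [-0.3, 1.4, -0.6]
grip_width: 0.0855
```

Run:
```python
from st import *
st()
snap("side","s26.png",(230,180,310,260),10);snap("top","t26.png",(230,110,310,200),8)
```

```text
t 22.3 p [ 0.5125 -0.342   0.1874] hd -4.16 F [-0.2644  1.3944 -0.5618] M [ 0.0405 -0.0255 -0.0932] g 0.0855 ydown [-0.0035 -0.0018 -1.    ]
```

View pics/s26.png

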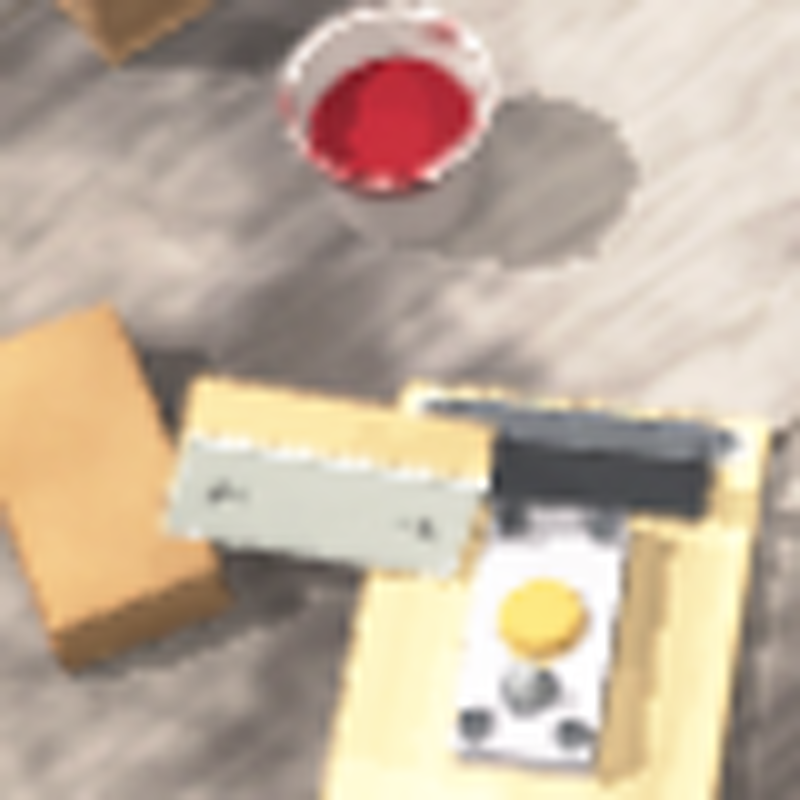

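View pics/t26.png

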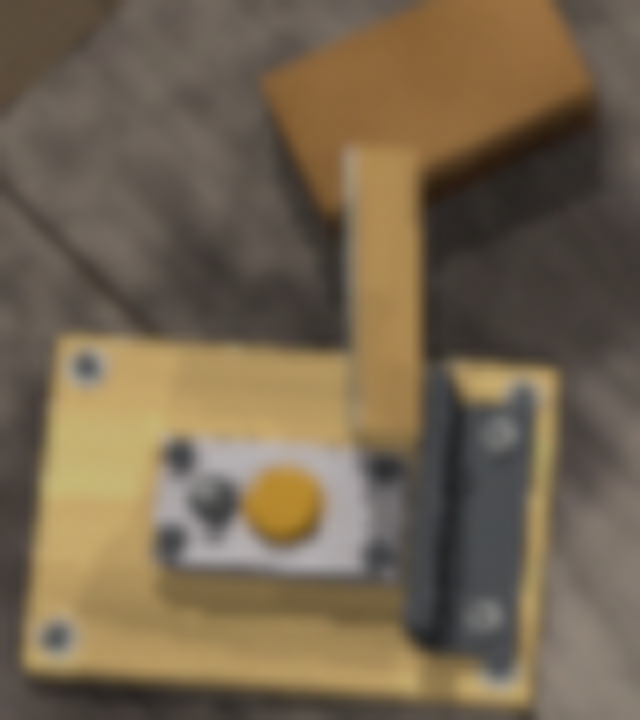

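Run:
```python
from h import *
def tri(us,ut):
    f=lambda p: np.concatenate([(proj("side",p)-us)[0],(proj("top",p)-ut)[0]])
    s=least_squares(f,[.6,-.15,.06],x_scale=.1); return s.x,s.fun
for n,a,b in(("farback",(205,378),(420,150)),("nearback",(495,430),(414,445)),("nearfront",(490,488),(356,440)),("farfront",(192,440),(348,150))):
    us=unc(a,10,(230,180));ut=unc(b,8,(230,110)); print(n,*tri(us,ut)); print("   z.068:",back("side",us,.068),back("top",ut,.068))
for n,a,z in(("farbottomfront",(168,532),0),("nearbottomfront",(460,578),.012)):
    print(n,back("side",unc(a,10,(230,180)),z))
```

```text
farback [ 0.6956 -0.1642  0.0879] [-0.3024 -0.1295 -0.0663  0.2734]
   z.068: [ 0.6987 -0.1741  0.068 ] [ 0.7034 -0.1623  0.068 ]
nearback [ 0.6053 -0.1628  0.0634] [ 0.7651  0.2724  0.1506 -0.678 ]
   z.068: [ 0.6072 -0.1612  0.068 ] [ 0.6023 -0.1629  0.068 ]
nearfront [ 0.606  -0.1434  0.063 ] [ 0.4138  0.1463  0.0817 -0.3693]
   z.068: [ 0.6067 -0.1414  0.068 ] [ 0.6038 -0.1438  0.068 ]
farfront [ 0.6951 -0.1412  0.0907] [ 0.0064  0.0027  0.0014 -0.0059]
   z.068: [ 0.6997 -0.1525  0.068 ] [ 0.7031 -0.1383  0.068 ]
farbottomfront [ 0.7168 -0.1528  0.    ]
nearbottomfront [ 0.6199 -0.1365  0.012 ]
```

The top and side views show the plate standing on its long edge beside the jig, tilted about 16° with its far end up on the wooden block. The back faces −y and the plain end is at +x. That is half a turn done. Next I grip it across its thickness, carry it to open bench, stand it there and tip it over onto its back.

Emit:
send_rows --pt "3.2 0 4.97 0 1" --pt "3.2 0 4.97 0 1" --pt "3.2 0 4.97 0 1" --pt "3.2 0 4.97 0 1" --pt "0 1 0 -10.4 1" --pt "0 1 0 -10.4 1" --pt "0 1 0 -10.4 1" --pt "0 1 0 -10.4 1" --pt "0 1 0 -10.4 1" --pt "0 1 0 -10.4 1" --pt "0 1 0 -10.4 1" --pt "0 1 0 -10.4 1"

```text
clock: 23.9
tcp_pos: [0.6569, -0.1429, 0.1078]
orientation: [-1.284, -1.081, 1.08]
contact_force: [0.1, -0.5, -0.2]
grip_width: 0.0854
```

Emit:
send_rows --pt "0 0 0 -10.0 1" --pt "0 0 0 0 1"

```text
clock: 24.15
tcp_pos: [0.6568, -0.1435, 0.1079]
orientation: [-1.21, -1.205, 1.204]
contact_force: [-0.5, -0.7, -0.3]
grip_width: 0.0855
```

Run:
```python
from st import *
st(.655,-.153,.034,89)
snap("side","s27.png",(230,160,310,240),10)
```

```text
t 24.15 p [ 0.6568 -0.1435  0.1079] hd 89.64 F [-0.5144 -0.6531 -0.3014] M [0.0012 0.0447 0.0445] g 0.0855 ydown [-0.0011  0.0021 -1.    ]
delta cm [-0.9681  7.3915  0.1646] spin 0.6372088841204118
```

View pics/s27.png

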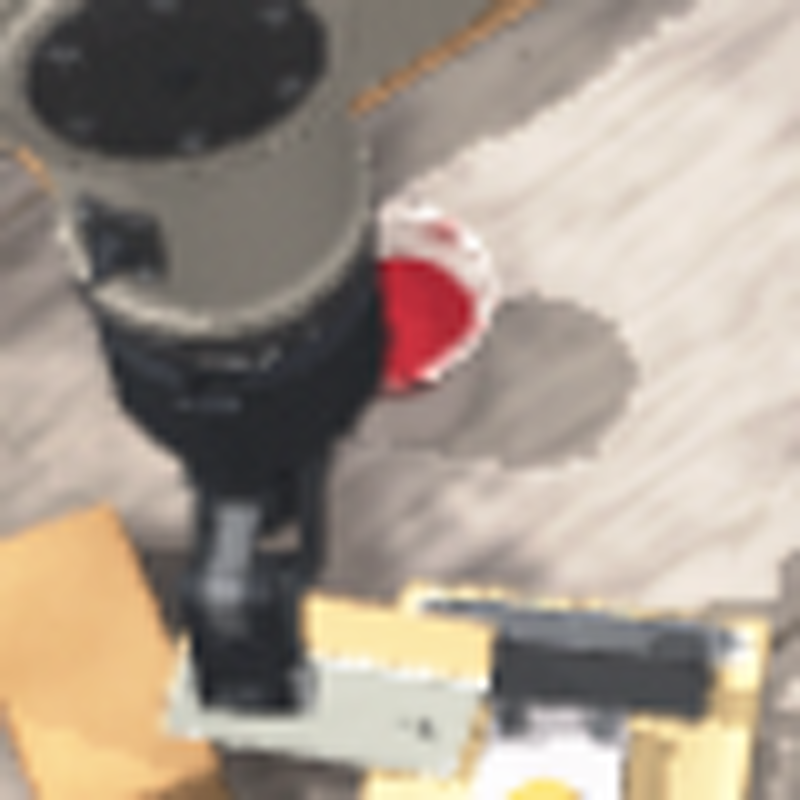

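Emit:
send_rows --pt "-0.97 0 0.15 0.6 1" --pt "0 3 0 0 1" --pt "0 3 0 0 1" --pt "0 1.3 0 0 0.5" --pt "0 0 0 0 0.15" --pt "0 0 0 0 0.15" --pt "0 0 0 0 0.15" --pt "0 0 0 0 0.15" --pt "0 0 0 0 0.15" --pt "0 0 0 0 0.15" --pt "0 0 0 0 0.15" --force 25

```text
clock: 25.58
tcp_pos: [0.6562, -0.1538, 0.037]
orientation: [-1.217, -1.199, 1.194]
contact_force: [-0.5, 5.4, 4.0]
grip_width: 0.0215
```

Run:
```python
from st import *
st(.655,-.153,.034,89)
snap("side","s28.png",(230,160,310,240),10)
```

```text
t 25.575 p [ 0.6562 -0.1538  0.037 ] hd 89.02 F [-0.5007  5.3593  3.9923] M [ 1.2996  0.0759 -0.2471] g 0.0215 ydown [ 0.0018  0.0017 -1.    ]
delta cm [0.074  0.2962 0.1245] spin 0.015549431988958418
```

View pics/s28.png

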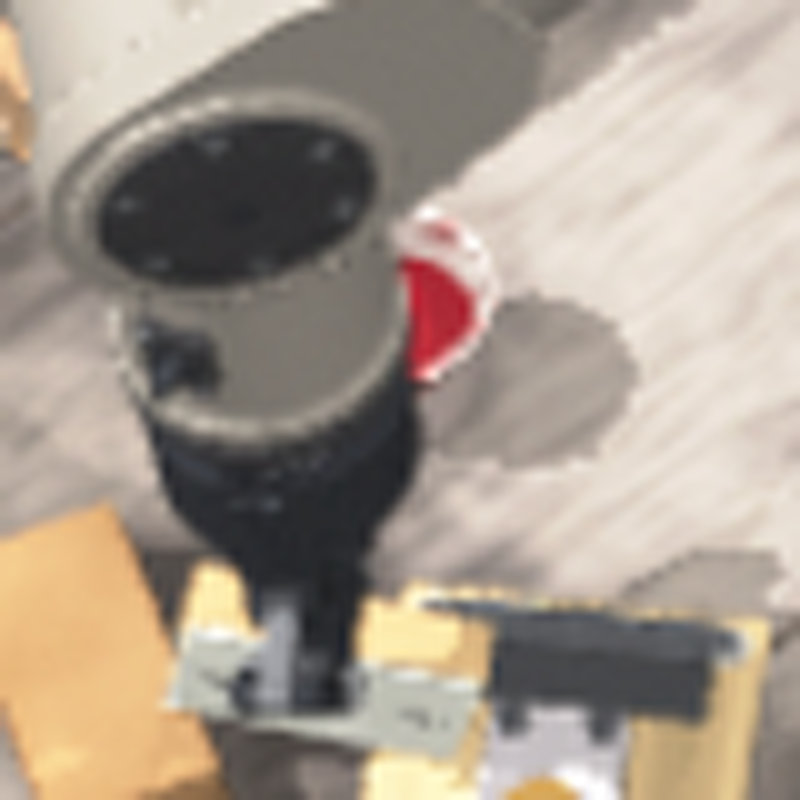

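Emit:
send_rows --pt "0 -3 0 0 0.15" --pt "0 -4 0 0 0.15" --pt "-3.7 -1 3.2 0 0.15" --pt "-3.7 0 3.2 0 0.15" --pt "-3.7 0 3.2 0 0.15" --pt "-3.7 0 3.2 0 0.15" --pt "0 0 0 10.4 0.15" --pt "0 0 0 10.4 0.15" --pt "0 0 0 10.4 0.15" --pt "0 0 0 10.4 0.15" --pt "0 0 0 10.4 0.15" --pt "0 0 0 10.4 0.15"

```text
clock: 27.12
tcp_pos: [0.5241, -0.3023, 0.1159]
orientation: [-1.542, -0.358, 0.359]
contact_force: [-0.8, 0.1, -1.9]
grip_width: 0.0214
```

Emit:
send_rows --pt "0 0 0 10.2 0.15" --pt "0 0 0 10.2 0.15" --pt "0 0 0 10.2 0.15" --pt "0 3 0 0 0.15" --pt "0 0 0 0 0.15"

```text
clock: 27.75
tcp_pos: [0.5225, -0.3013, 0.0841]
orientation: [-1.569, 0.059, -0.052]
contact_force: [-0.4, -0.1, -1.0]
grip_width: 0.0214
```

Run:
```python
from st import *
st(.525,-.30,.025,-3.7)
snap("side","s29.png",(270,140,350,220),10)
```

```text
t 27.75 p [ 0.5225 -0.3013  0.0841] hd -4.03 F [-0.3672 -0.1412 -0.9748] M [ 0.0131 -0.0222 -0.0888] g 0.0214 ydown [-0.0046  0.0009 -1.    ]
delta cm [0.2684 5.9064 0.1482] spin -0.3299912990832725
```

View pics/s29.png

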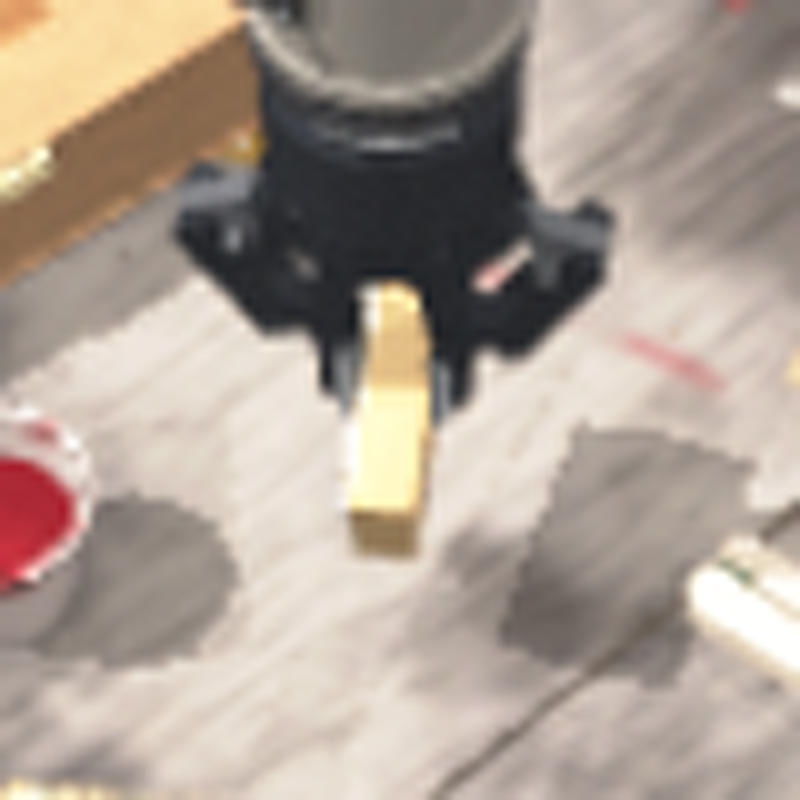

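Emit:
send_rows --pt "0.2 3 0 0 0.15" --pt "0 2.4 0 0 0.15" --pt "0 0.5 0 0 0.15" --pt "0 0.5 0 0 0.15" --pt "0 0.4 0 0 0.15" --pt "0 0 0 0 0.15"

```text
clock: 28.55
tcp_pos: [0.5282, -0.3049, 0.0209]
orientation: [-1.575, 0.054, -0.06]
contact_force: [-2.1, -5.0, 7.1]
grip_width: 0.0215
```

Run:
```python
from st import *
st(.525,-.30,.025,-3.7)
snap("side","s30.png",(270,140,350,220),10)
```

```text
t 28.55 p [ 0.5282 -0.3049  0.0209] hd -4.14 F [-2.0663 -4.9573  7.0772] M [-0.6398  0.389  -0.0274] g 0.0215 ydown [ 0.0036 -0.005  -1.    ]
delta cm [-0.357  -0.4142  0.4646] spin -0.4395304786659713
```

View pics/s30.png

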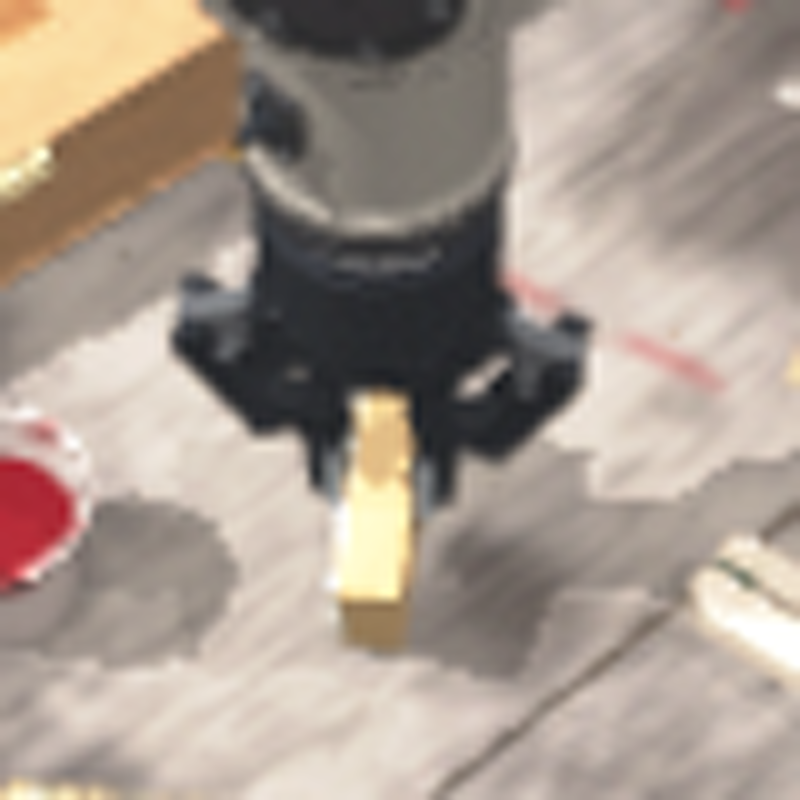

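Emit:
send_rows --pt "0 0.6 0 0 0.15" --pt "0 0 0 0 0.15" --pt "0 0 0 0 1" --pt "0 0 0 0 1" --pt "0 0 0 0 1" --pt "0 0 0 0 1" --pt "0 0 0 0 1"

```text
clock: 29.48
tcp_pos: [0.5266, -0.3012, 0.0116]
orientation: [-1.57, 0.055, -0.055]
contact_force: [-0.5, -0.2, -0.1]
grip_width: 0.0855
```

Run:
```python
from st import *
st(.525,-.30,.025,-3.7)
snap("side","s31.png",(270,140,350,220),10)
```

```text
t 29.475 p [ 0.5266 -0.3012  0.0116] hd -4.02 F [-0.4678 -0.1645 -0.133 ] M [-0.0079 -0.0029 -0.0001] g 0.0855 ydown [-0.0003  0.0002 -1.    ]
delta cm [-0.1727 -1.3358  0.1116] spin -0.32410925163912196
```

View pics/s31.png

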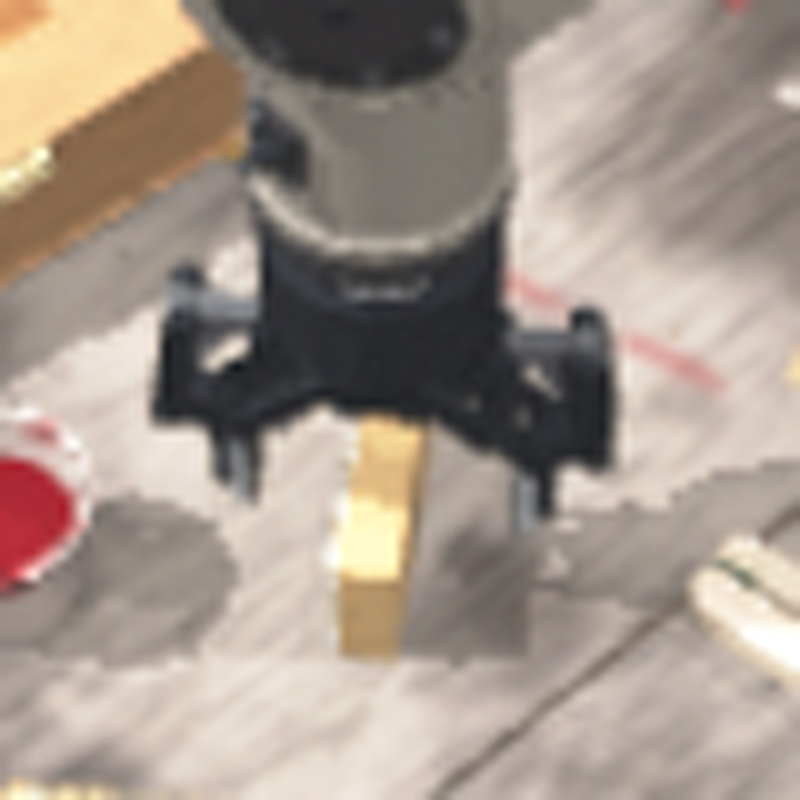

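Emit:
send_rows --pt "-1.5 0 0 0 1" --pt "-1.2 0 0 0 1" --pt "-1 0 0 0 1" --pt "-1 0 0 0 1" --pt "-1 -0.3 0 0 1" --pt "0 -0.5 0 0 1" --pt "0 0 0 0 1"

```text
clock: 30.4
tcp_pos: [0.4707, -0.2977, 0.0206]
orientation: [-1.571, 0.054, -0.057]
contact_force: [0.4, -0.4, -0.7]
grip_width: 0.0854
```

Run:
```python
from st import *
st()
snap("side","s32.png",(270,140,350,220),10)
```

```text
t 30.4 p [ 0.4707 -0.2977  0.0206] hd -4.04 F [ 0.4493 -0.3599 -0.7128] M [0.0034 0.047  0.0498] g 0.0854 ydown [ 0.0016 -0.0007 -1.    ]
```

View pics/s32.png

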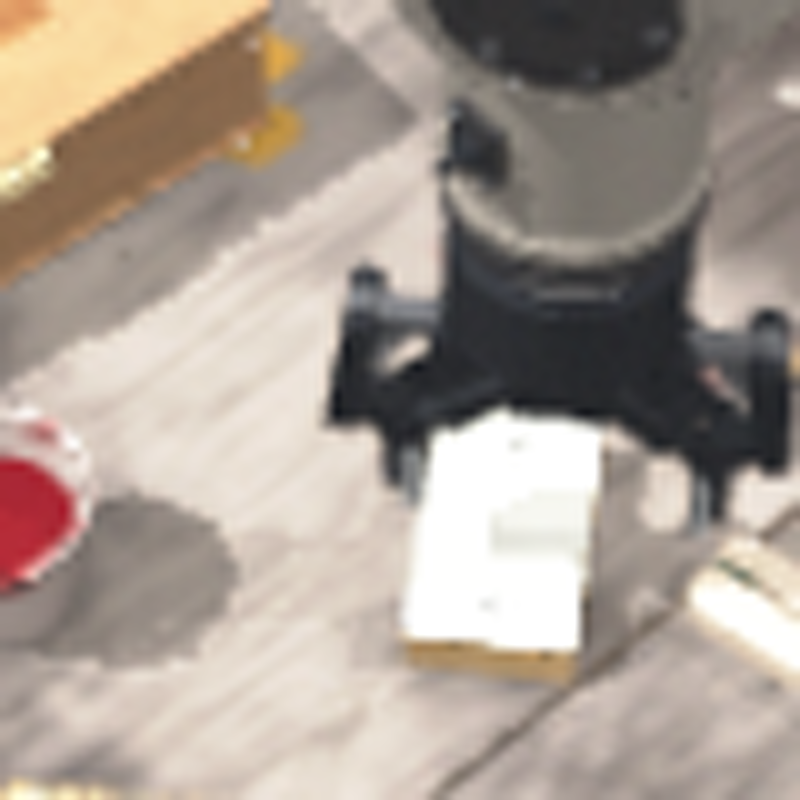

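The plate is flat with its white front up (crop corners (405,640), (580,652), (603,430)). The plain end is at −y, as the jig needs. I'll measure its pose and regrip at the centre.

Run:
```python
from st import *
c=[back("side",unc(p,10,(270,140)),.022) for p in((405,640),(580,650),(603,428))]
print(c)
a,b,d=c; print("ctr",(a+d)/2, "w",np.linalg.norm(a-b),"L",np.linalg.norm(b-d), "long heading H->P",np.degrees(np.arctan2(*(d-b)[1::-1])))
x=(a+d)/2
st(x[0],x[1],-.0175,-3)
```

```text
[array([ 0.5181, -0.26  ,  0.022 ]), array([ 0.4605, -0.2595,  0.022 ]), array([ 0.4562, -0.3464,  0.022 ])]
ctr [ 0.4871 -0.3032  0.022 ] w 0.057622159635537615 L 0.08698465429666614 long heading H->P -92.81978133794595
t 30.45 p [ 0.4707 -0.2975  0.0203] hd -4.03 F [-0.2916 -0.7483  0.0227] M [ 0.0191 -0.0087 -0.0532] g 0.0856 ydown [ 0.0013 -0.0004 -1.    ]
delta cm [ 1.6777  3.7803 -0.4463] spin -1.0278088768573213
```

Emit:
send_rows --pt "1.66 0 -0.6 -1.0 1" --pt "0 2 0 0 1" --pt "0 1.75 0 0 0.8" --pt "0 0 0 0 0.4" --pt "0 0 0 0 0.4" --pt "0 0 0 0 0.4" --pt "0 0 0 0 0.4" --pt "0 0 0 0 0.4" --pt "0 0 0 0 0.4" --force 40

```text
clock: 31.58
tcp_pos: [0.486, -0.3046, -0.0176]
orientation: [-1.571, 0.041, -0.042]
contact_force: [0.1, 0.3, -1.0]
grip_width: 0.055
```

Run:
```python
from st import *
st()
snap("side","s33.png",(270,150,350,220),10)
```

```text
t 31.575 p [ 0.486  -0.3046 -0.0176] hd -3.04 F [ 0.0813  0.2622 -0.9901] M [ 0.0219 -0.0165  0.0036] g 0.055 ydown [ 0.0002 -0.0001 -1.    ]
```

View pics/s33.png

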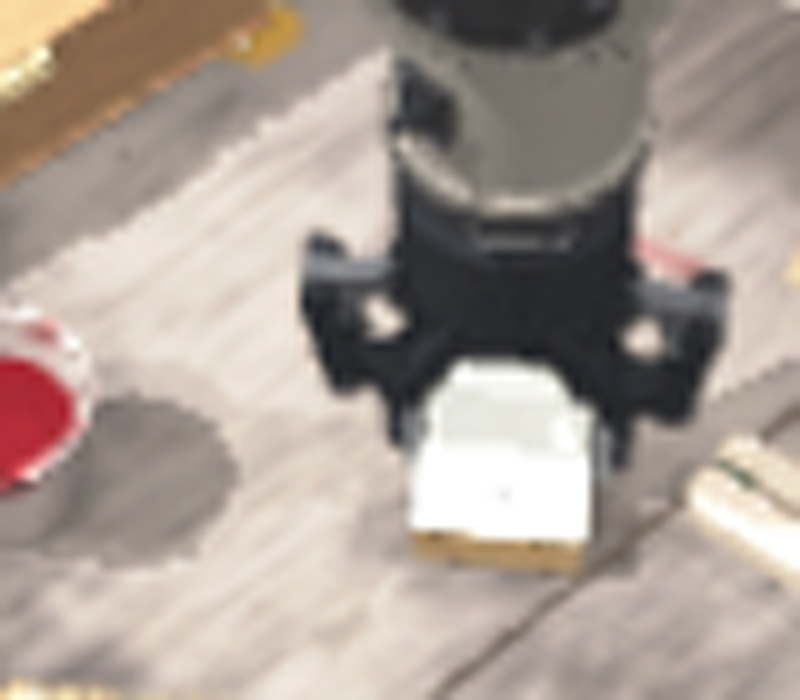

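Run:
```python
from h import *
for p in((412,530),(590,542)): print(back("side",unc(p,10,(270,150)),.022))
for p in((414,560),(583,574)): print(back("side",unc(p,10,(270,150)),.0))
```

```text
[ 0.516  -0.2639  0.022 ]
[ 0.4573 -0.2627  0.022 ]
[ 0.5155 -0.265   0.    ]
[ 0.459  -0.2629  0.    ]
```

Emit:
send_rows --pt "0 -2 0 0 0.4" --pt "0 -4 0 0 0.4" --pt "0 -3.5 0 0.6 0.4" --pt "2.33 0 5.02 0 0.4" --pt "2.33 0 5.02 0 0.4" --pt "2.33 0 5.02 0 0.4" --pt "2.33 0 5.02 0 0.4" --pt "0 0 0 0 0.4" --pt "0 0 0 0 0.4"

```text
clock: 32.75
tcp_pos: [0.5917, -0.1104, 0.0782]
orientation: [-1.571, 0.049, -0.05]
contact_force: [-0.9, -1.6, -2.6]
grip_width: 0.0549
```

Run:
```python
from st import *
st(.5896,-.109,.050,-3.7)
snap("side","s34.png",(235,180,315,260),10);snap("top","t34.png",(220,120,320,220),7)
```

```text
t 32.75 p [ 0.5917 -0.1104  0.0782] hd -3.61 F [-0.891  -1.6207 -2.6461] M [-0.0517 -0.0187 -0.0338] g 0.0549 ydown [ 0.0004 -0.0008 -1.    ]
delta cm [-0.2237  2.8183  0.1258] spin 0.08947888412817084
```

View pics/s34.png

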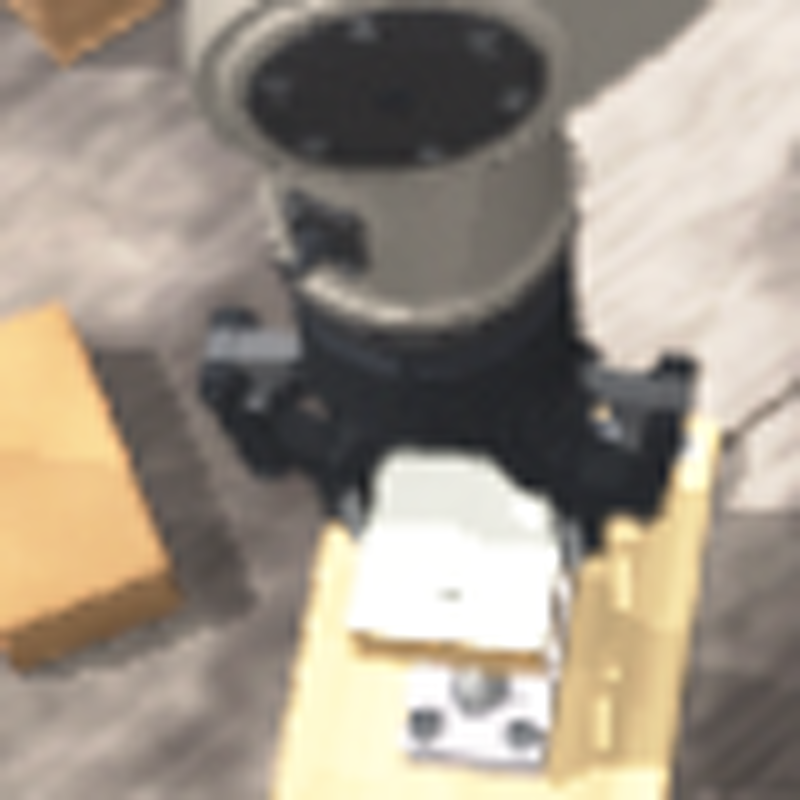

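View pics/t34.png

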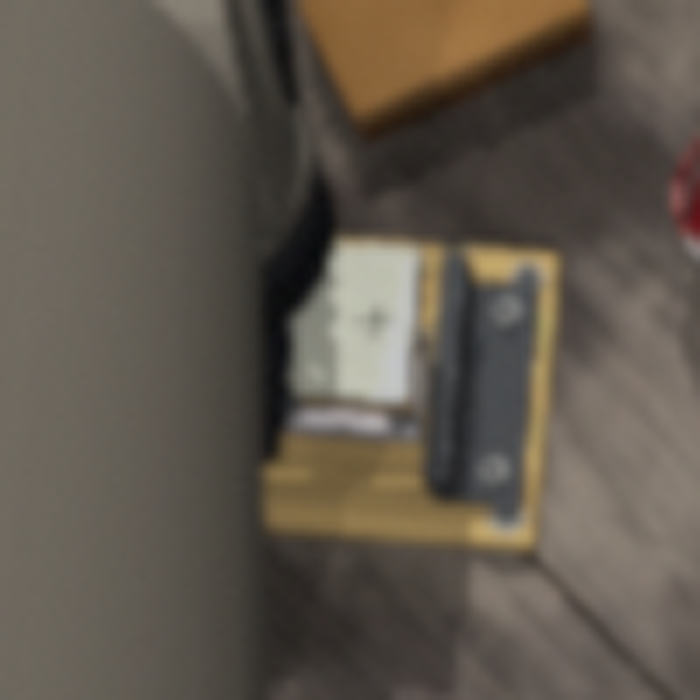

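Run:
```python
from h import *
j=np.array([.5893,-.1145]);a=np.radians(86.3);jy=np.array([np.cos(a),np.sin(a)]);jx=np.array([np.sin(a),-np.cos(a)])
def loc(p): d=np.array(p[:2])-j; return 1000*np.array([d@jx,d@jy])
for z in (.116,.119):
  print(z)
  for p in((350,632),(548,655)): print(" H side top edge local",loc(back("side",unc(p,10,(235,180)),z)))
  for p in((424,250),(408,403)): print(" P top-cam edge local",loc(back("top",unc(p,7,(220,120)),z)))
  print(" cross", loc(back("top",unc((375,322),7,(220,120)),z)), loc(back("side",unc((452,595),10,(235,180)),z)))
for p in((355,652),(545,672)): print(" Hbot local",loc(back("side",unc(p,10,(235,180)),.096)))
print("TCP local",loc([.5917,-.1104]))
# jig features this frame
print("pin side",loc(back("side",unc((482,685),10,(235,180)),.045)))
for p in((425,725),(522,738)): print("btn side",loc(back("side",unc(p,10,(235,180)),.033)))
for p in((440,250),(428,480)): print("fence inner? top",loc(back("top",unc(p,7,(220,120)),.06)))
```

```text
0.116
 H side top edge local [29.7967 45.6134]
 H side top edge local [-27.6201  45.8005]
 P top-cam edge local [ 29.6725 -47.9614]
 P top-cam edge local [-26.5623 -47.395 ]
 cross [  1.953  -32.9499] [ 2.6781 30.5839]
0.119
 H side top edge local [29.2864 46.9103]
 H side top edge local [-27.9718  47.0969]
 P top-cam edge local [ 28.8652 -48.3366]
 P top-cam edge local [-27.1871 -47.7721]
 cross [  1.2357 -33.3738] [ 2.2428 31.9224]
 Hbot local [30.6381 43.0489]
 Hbot local [-25.2242  42.5698]
TCP local [2.1304 4.2463]
pin side [-0.9305 27.3296]
btn side [15.8009 37.4183]
btn side [-14.199   38.0373]
fence inner? top [ 45.2067 -47.0181]
fence inner? top [-43.7107 -50.54  ]
```

The two views agree: plate centred on the seat within about 1 mm, slightly toward the fence. I'll nudge it 1 mm away from the fence and 1 mm in −x, then go down onto the pin.

Emit:
send_rows --pt "-0.1 0 0.1 0 0.4" --pt "0 2 0 0 0.4" --pt "0 1.8 0 0 0.4" --pt "0 0.6 0 0 0.4" --pt "0 0.4 0 0 0.4" --pt "0 0.4 0 0 0.4" --pt "0 0 0 0 0.4"

```text
clock: 33.72
tcp_pos: [0.5909, -0.1089, 0.0253]
orientation: [-1.57, 0.05, -0.05]
contact_force: [0.9, 0.4, -1.0]
grip_width: 0.055
```

Run:
```python
from st import *
st(.5896,-.109,.018,-3.7)
snap("side","s35.png",(235,190,315,270),10);snap("top","t35.png",(220,120,320,220),7)
```

```text
t 33.725 p [ 0.5909 -0.1089  0.0253] hd -3.63 F [ 0.8655  0.4322 -0.9747] M [ 0.0782 -0.0146  0.0249] g 0.055 ydown [ 0.0001 -0.     -1.    ]
delta cm [-0.1276  0.7304 -0.0141] spin 0.07235866730610052
```

View pics/s35.png

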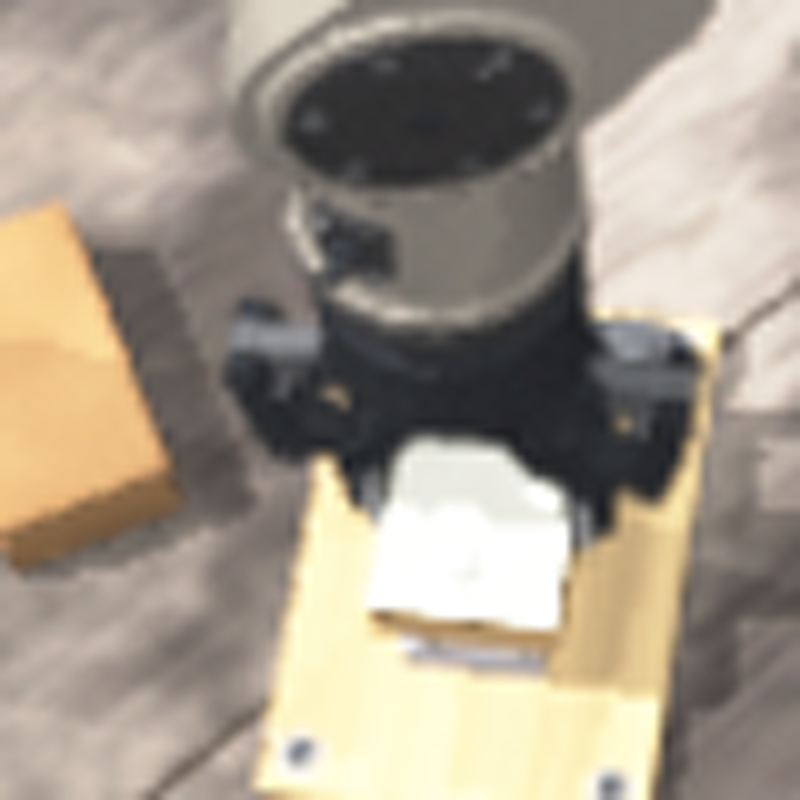

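View pics/t35.png

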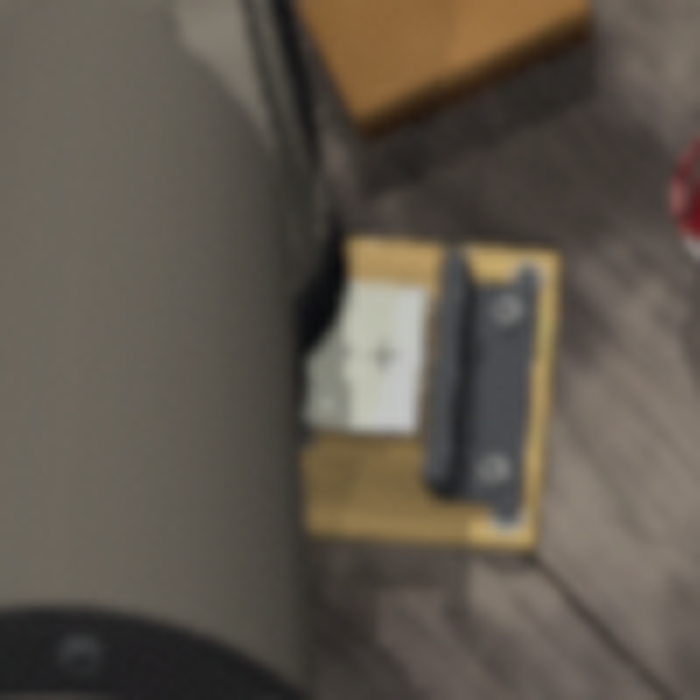

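Run:
```python
from st import *
i=cv2.imread("pics/t35.png"); cv2.imwrite("pics/t35b.png",cv2.resize(i[220:500,290:570],None,fx=2.4,fy=2.4,interpolation=cv2.INTER_CUBIC))
j=np.array([.5893,-.1145]);a=np.radians(86.3);jy=np.array([np.cos(a),np.sin(a)]);jx=np.array([np.sin(a),-np.cos(a)])
def loc(p): d=np.array(p[:2])-j; return 1000*np.array([d@jx,d@jy])
z=.0645
for p in((427,285),(416,434)): print("P top",loc(back("top",unc(p,7,(220,120)),z)))
for p in((444,260),(428,480)): print("fence top",loc(back("top",unc(p,7,(220,120)),.06)))
for p in((368,612),(562,632)): print("H side",loc(back("side",unc(p,10,(235,190)),z)))
for p in((372,622),(558,645)): print("Hbot side",loc(back("side",unc(p,10,(235,190)),z-.022)))
for p in((300,752),(612,785)): print("base screw side",loc(back("side",unc(p,10,(235,190)),.012)))
for p in((262,790),): print("base edge",loc(back("side",unc(p,10,(235,190)),.012)))
for p in((400,655),(548,670)): print("nest end side",loc(back("side",unc(p,10,(235,190)),.031)))
for p in((352,240),(555,252),(535,548),(305,535)): print("base top",loc(back("top",unc(p,7,(220,120)),.012)))
```

```text
P top [ 30.0461 -43.8887]
P top [-27.4152 -44.9951]
fence top [ 41.4213 -48.8849]
fence top [-43.7107 -50.54  ]
H side [28.697  48.2426]
H side [-29.4593  47.5637]
Hbot side [30.4817 42.2829]
Hbot side [-26.4675  42.8385]
base screw side [49.7635 74.6486]
base screw side [-46.2436  73.6072]
base edge [58.9893 88.0832]
nest end side [22.0009 47.2198]
nest end side [-23.4061  46.5827]
base top [59.5573 -5.9669]
base top [ 60.8348 -87.0889]
base top [-58.9467 -89.2505]
base top [-60.6119   1.0397]
```

View pics/t35b.png

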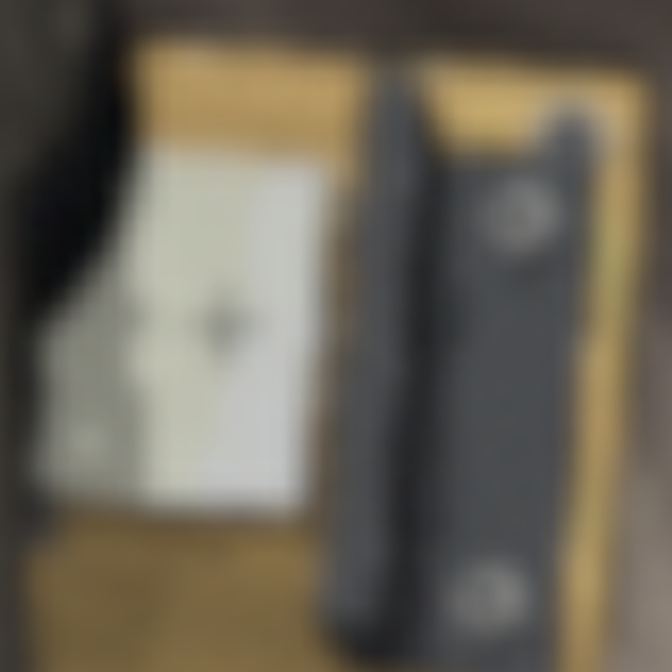

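Run:
```python
import cv2
i=cv2.imread("pics/s35.png"); s=cv2.resize(i,(80,80),interpolation=cv2.INTER_AREA)
cv2.imwrite("pics/s35b.png",cv2.resize(s[38:72,30:66],None,fx=20,fy=20,interpolation=cv2.INTER_NEAREST))
```

```text
(no output)
```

View pics/s35b.png

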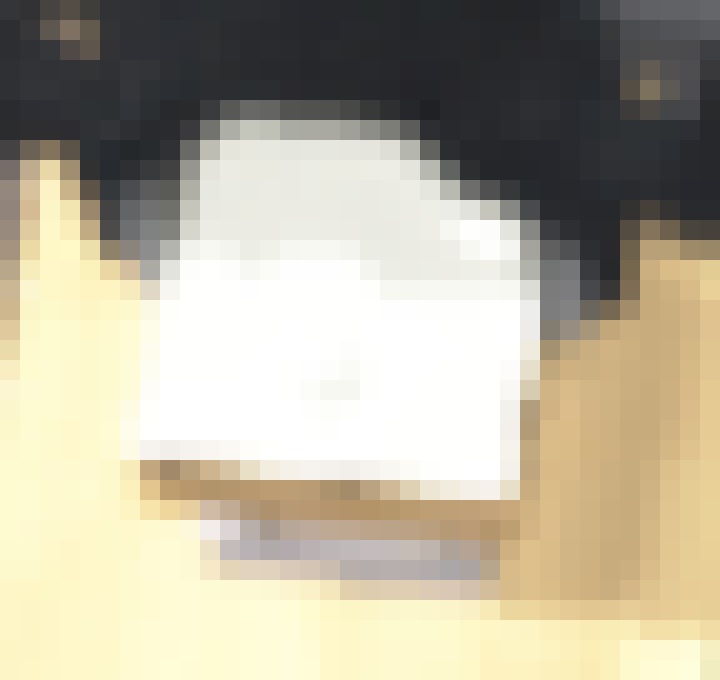

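Run:
```python
from h import *
j=np.array([.5893,-.1145]);a=np.radians(86.3);jy=np.array([np.cos(a),np.sin(a)]);jx=np.array([np.sin(a),-np.cos(a)])
W=lambda x,y,z:[*(j+jx*x/1e3+jy*y/1e3),z]
f=lambda x,y,z:((proj("side",W(x,y,z))[0]-[265,228])*20+9.5).round()
print("level H top/bot L",f(28,46,.0645),f(28,46,.0425)," R",f(-28,46,.0645),f(-28,46,.0425))
for ph in(-5,-10,-15):
    c,s=np.cos(np.radians(ph)),np.sin(np.radians(ph))
    for x in(28,-28): print(ph,x,f(x,46*c-11*s,.0535+.046*s+.011*c),f(x,46*c+11*s,.0535+.046*s-.011*c))
print("nest end top/bot",f(22,42,.030),f(22,42,.012),f(-22,42,.030),f(-22,42,.012))
print("flat on bench", proj("side",[.487,-.26,.022])-proj("side",[.487,-.26,0]))
```

```text
level H top/bot L [144. 451.] [156. 509.]  R [516. 494.] [523. 551.]
-5 28 [145. 467.] [160. 512.]
-5 -28 [517. 509.] [526. 554.]
-10 28 [147. 480.] [164. 513.]
-10 -28 [518. 523.] [528. 555.]
-15 28 [149. 492.] [168. 512.]
-15 -28 [519. 534.] [531. 554.]
nest end top/bot [207. 521.] [216. 567.] [492. 554.] [498. 599.]
flat on bench [[ 0.0823 -3.2574]]
```

Against the jig base the plate end sits within about 1 mm of where it should be and is nearly level. I'll continue down and watch the force.

Emit:
send_rows --pt "0 0.3 0 0 0.4" --pt "0 0.3 0 0 0.4" --pt "0 0 0 0 0.4"

```text
clock: 34.2
tcp_pos: [0.5911, -0.1098, 0.0192]
orientation: [-1.571, 0.05, -0.051]
contact_force: [1.8, -1.7, -2.4]
grip_width: 0.0551
```

```bash
python3 st.py
```

```text
t 34.2 p [ 0.5911 -0.1098  0.0192] hd -3.67 F [ 1.8315 -1.6505 -2.3759] M [-0.568  -0.3729 -0.0214] g 0.0551 ydown [ 0.0006 -0.0007 -1.    ]
```

The small side force, with the TCP pushed −y and +x, indicates the hole is on the pin's nose and being centred. I'll yield to it and go further down.

Emit:
send_rows --pt "0.1 0.1 -0.1 0 0.4" --pt "0 0.3 0 0 0.4" --pt "0 0.2 0 0 0.4" --pt "0 0 0 0 0.4"

```text
clock: 34.7
tcp_pos: [0.5918, -0.11, 0.0135]
orientation: [-1.57, 0.05, -0.05]
contact_force: [-0.3, -0.3, 3.5]
grip_width: 0.0554
```

Run:
```python
from st import *
st()
snap("side","s36.png",(265,228,301,262),20);snap("top","t36.png",(255,145,305,205),13)
```

```text
t 34.7 p [ 0.5918 -0.11    0.0135] hd -3.63 F [-0.2665 -0.2744  3.4592] M [-0.2523  0.2812  0.002 ] g 0.0554 ydown [ 0.0001 -0.0001 -1.    ]
```

View pics/t36.png

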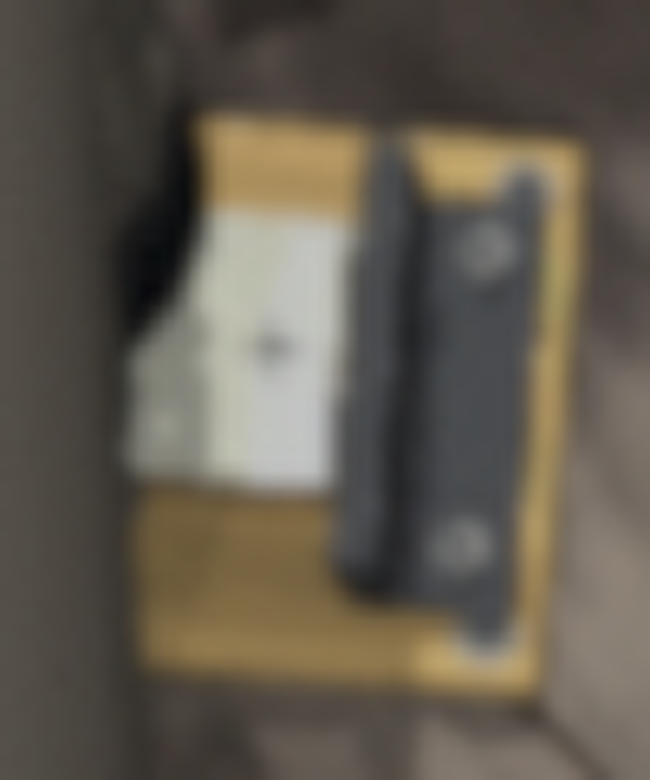

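View pics/s36.png

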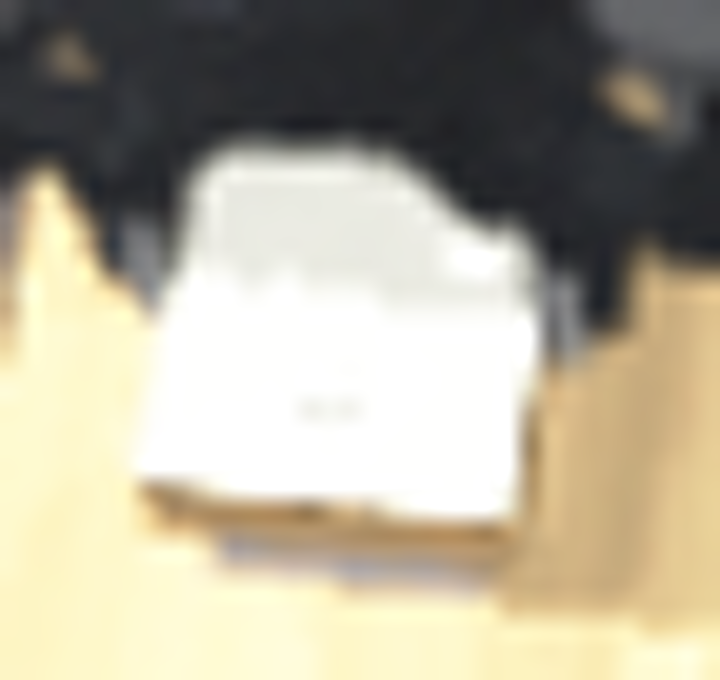

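The plain end now meets the fence in the top view, and 3.5 N shows the ejector is being felt. I'll let go so the plate settles level on the ejector, then press its middle with shut fingers.

Emit:
send_rows --pt "0 0 0 0 0.9" --pt "0 0 0 0 0.9" --pt "0 0 0 0 0.9" --pt "0 -2 0 0 0.9" --pt "0 -3 -0.5 0 0" --pt "0 0 0 0 0" --pt "0 0 0 0 0" --pt "0 0 0 0 0" --pt "0 0 0 0 0" --pt "0 0 0 0 0" --pt "0 0 0 0 0"

```text
clock: 36.17
tcp_pos: [0.5913, -0.115, 0.0631]
orientation: [-1.57, 0.05, -0.05]
contact_force: [-0.2, -0.3, -0.2]
grip_width: 0.0001
```

Run:
```python
from st import *
st(.5890,-.1150,.042,-3.7)
snap("side","s37.png",(255,200,305,265),12);snap("top","t37.png",(255,145,305,205),13)
```

```text
t 36.175 p [ 0.5913 -0.115   0.0631] hd -3.63 F [-0.1876 -0.287  -0.2201] M [-0.0299 -0.0017 -0.0031] g 0.0001 ydown [-0.0003  0.0001 -1.    ]
delta cm [-0.2319  2.1115 -0.0173] spin 0.06841743232632647
```

View pics/s37.png

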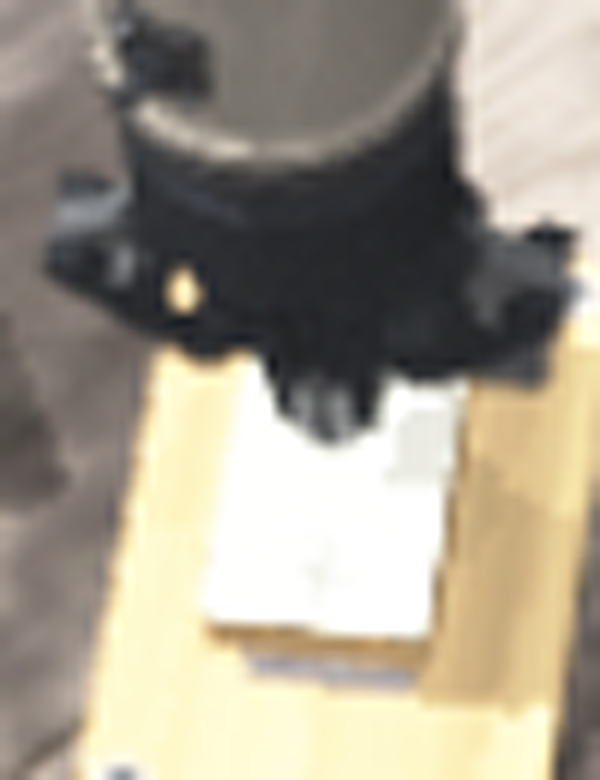

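View pics/t37.png

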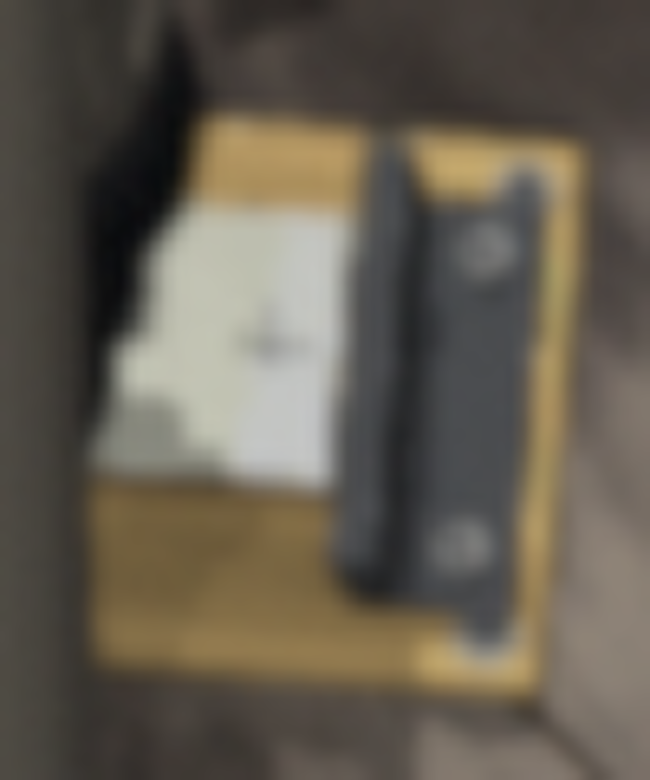

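Emit:
send_rows --pt "0 1.3 0 0 0" --pt "0 0.4 0 0 0" --pt "0 0.3 0 0 0" --pt "0 0.3 0 0 0" --pt "0 0 0 0 0"

```text
clock: 36.9
tcp_pos: [0.5913, -0.115, 0.0401]
orientation: [-1.57, 0.05, -0.05]
contact_force: [-0.1, 0.1, 0.7]
grip_width: 0.0
```

```bash
python3 st.py
```

```text
t 36.9 p [ 0.5913 -0.115   0.0401] hd -3.64 F [-0.1466  0.1381  0.6643] M [-0.0365  0.0175  0.0345] g 0.0 ydown [-0.0003  0.     -1.    ]
```

Emit:
send_rows --pt "0 0.3 0 0 0" --pt "0 0.3 0 0 0" --pt "0 0 0 0 0"

```text
clock: 37.28
tcp_pos: [0.5918, -0.1151, 0.0348]
orientation: [-1.571, 0.049, -0.05]
contact_force: [-1.9, 0.6, 6.1]
grip_width: -0.0001
```

```bash
python3 st.py
```

```text
t 37.275 p [ 0.5918 -0.1151  0.0348] hd -3.64 F [-1.8618  0.6415  6.0607] M [ 0.0807  0.3443 -0.061 ] g -0.0001 ydown [ 0.0007 -0.0003 -1.    ]
```

Emit:
send_rows --pt "0 0.3 0 0 0" --pt "0 0.2 0 0 0" --pt "0 0 0 0 0" --pt "0 0 0 0 0"

```text
clock: 37.78
tcp_pos: [0.592, -0.1152, 0.0343]
orientation: [-1.573, 0.049, -0.051]
contact_force: [-16.6, 1.3, 46.7]
grip_width: 0.0002
```

Run:
```python
from st import *
st()
snap("side","s38.png",(255,200,305,265),12);snap("top","t38.png",(255,145,305,205),13)
```

```text
t 37.775 p [ 0.592  -0.1152  0.0343] hd -3.66 F [-16.6277   1.2563  46.703 ] M [ 0.2291  3.7713 -0.0009] g 0.0002 ydown [ 0.001  -0.0027 -1.    ]
```

View pics/s38.png

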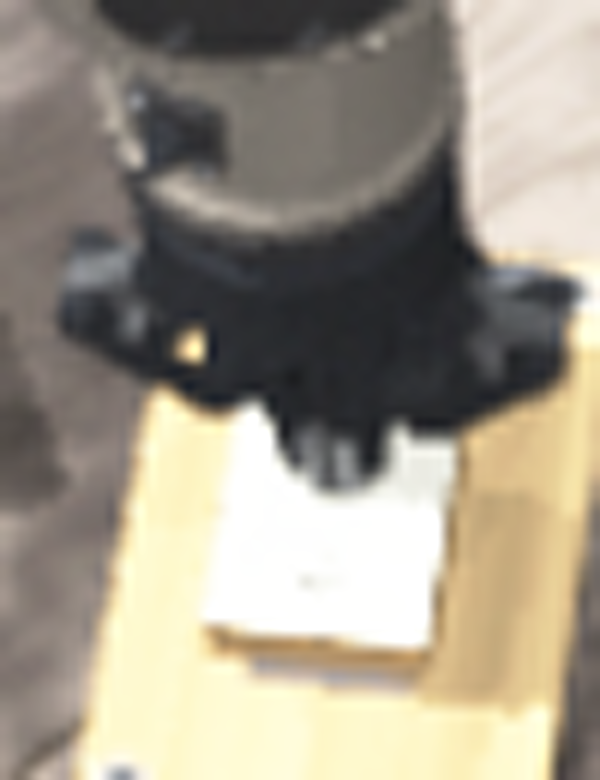

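View pics/t38.png

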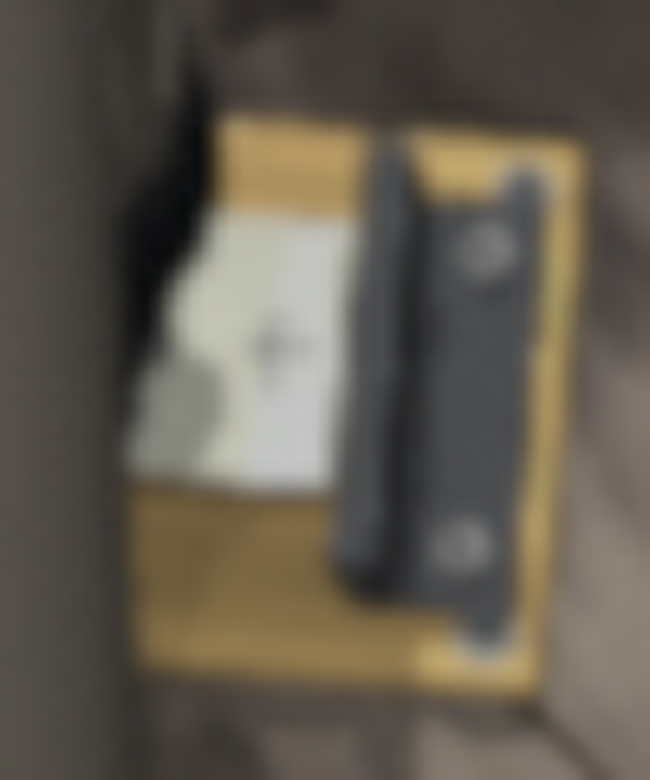

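The rests are hard: the force jumps to 47 N with no further travel, so the plate is home. I'll ease off to about 20 N.

Emit:
send_rows --pt "0 -0.3 0 0 0" --pt "0 0 0 0 0" --pt "0 0 0 0 0"

```text
clock: 38.25
tcp_pos: [0.5919, -0.1151, 0.0345]
orientation: [-1.571, 0.049, -0.051]
contact_force: [-7.4, -0.1, 20.8]
grip_width: -0.0
```

Run:
```python
from st import *
st()
snap("side","s39.png",(265,228,301,262),20)
j=np.array([.5893,-.1145]);a=np.radians(86.3);jy=np.array([np.cos(a),np.sin(a)]);jx=np.array([np.sin(a),-np.cos(a)])
W=lambda x,y,z:[*(j+jx*x/1e3+jy*y/1e3),z]
f=lambda x,y,z:((proj("side",W(x,y,z))[0]-[265,228])*20+9.5).round()
print("home H top/bot L",f(28,46,.055),f(28,46,.033)," R",f(-28,46,.055),f(-28,46,.033))
```

```text
t 38.25 p [ 0.5919 -0.1151  0.0345] hd -3.64 F [-7.357  -0.1301 20.7982] M [ 0.1121  1.5908 -0.0227] g -0.0 ydown [ 0.0009 -0.0011 -1.    ]
home H top/bot L [149. 476.] [162. 534.]  R [519. 519.] [526. 575.]
```

View pics/s39.png

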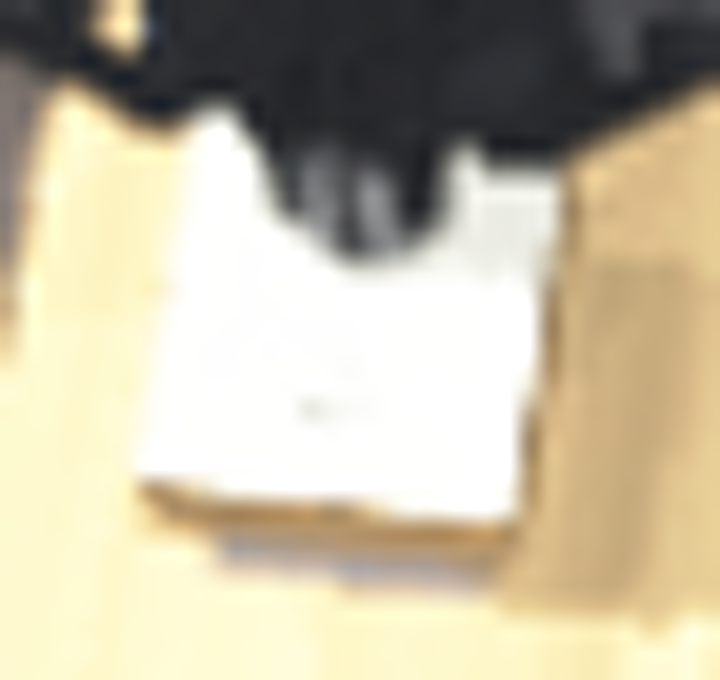

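Run:
```python
from st import *
st(); print(r.hand_in()); st()
```

```text
t 38.3 p [ 0.5919 -0.1151  0.0345] hd -3.64 F [-6.6908  0.2268 20.3787] M [0.0951 1.5668 0.0112] g 0.0004 ydown [ 0.0009 -0.0012 -1.    ]
the job is handed in; nothing more can be done
None
the job is handed in; nothing more can be done
```

I turned the beech plate over and fitted its hole over the pin with the plain end at the fence. I handed in at 38.3 s with the plate held down by about 20 N; no verdict was reported.

**How it went:**
- The tool can only turn about its vertical axis. I rolled the plate in the jaws against the fence, where it slipped out and ended up on its long edge beside the jig.
- I then carried it to open bench, tipped it onto its back, regripped it, lowered it over the pin and let go.
- To finish, I pressed the middle of the plate with shut fingers.

**Last checks:**
- **Fully home:** Downward travel was about 5 mm after contact. The force then rose steeply with no further travel, which means the plate is on its rests.
- **Fit:** The plain end met the fence in the top view. The hole end lay within a few pixels of the computed home position in the side view. I could not see the hole on the pin directly; the evidence was a small centring force on the way down, and the plate going home.
- **Level:** Not measured finely. The ejector value is also inferred from force and travel.
- **Cup:** It was upright and untouched when last seen. I did not look at it again at the end.

**What disagreed or went wrong:**
- **Height reading:** The reported TCP height read about 27 mm too low. I worked from contacts and pictures instead.
- **Cameras:** The two views disagreed by a few millimetres about the gap to the fence before the fit.
- **Force:** The pressing force peaked at 46.7 N before I eased off. That was through the fingers; the 40 N limit names the arm and gripper body.

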